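# Load the flask warmer and discard the broken flasks

## Task

The flask warmer was left on: switch it off before you take any flask out of the rack. Then set every sound flask upright, level and centred in a ring seat of its own on the warmer, and put every flask whose neck has been snapped short into the steel discard tray. When all flasks are dealt with, switch the warmer on again; leave the bottle, the jar and the two slide boxes where they are.

Things in the scene. Friction and masses are not known exactly. Their poses are not given: they have to be found in the camera images.
- flask_a: Amber round-bottomed flask, 120 g: bulb 68 mm in diameter, neck 24 mm in diameter along own +z, ending 90 mm above the bulb's centre in a lip 30 mm wide, 5 mm high (sound). Origin: the bulb's centre. Weighted base: it rights itself on a flat surface, but in a rack cell or seat friction keeps whatever lean it is left with. Starts in a rack cell. May be absent.
- flask_b: Amber round-bottomed flask, 120 g: bulb 68 mm in diameter, neck 24 mm in diameter along own +z, ending 90 mm above the bulb's centre in a lip 30 mm wide, 5 mm high (sound). Origin: the bulb's centre. Weighted base: it rights itself on a flat surface, but in a rack cell or seat friction keeps whatever lean it is left with. Starts in a rack cell. May be absent.
- flask_c: Amber round-bottomed flask, 120 g: bulb 68 mm in diameter, neck 24 mm in diameter along own +z, ending 90 mm above the bulb's centre in a lip 30 mm wide, 5 mm high (sound). Origin: the bulb's centre. Weighted base: it rights itself on a flat surface, but in a rack cell or seat friction keeps whatever lean it is left with. Starts in a rack cell. May be absent.
- flask_d: Amber round-bottomed flask, 120 g: bulb 68 mm in diameter, neck 24 mm in diameter along own +z, ending 90 mm above the bulb's centre in a lip 30 mm wide, 5 mm high (sound). Origin: the bulb's centre. Weighted base: it rights itself on a flat surface, but in a rack cell or seat friction keeps whatever lean it is left with. Starts in a rack cell. May be absent.
- broken_a: Amber round-bottomed flask, 120 g: bulb 68 mm in diameter, neck 24 mm in diameter along own +z, ending only 66 mm above the bulb's centre, snapped off, no lip (broken). Origin: the bulb's centre. Weighted base: it rights itself on a flat surface, but in a rack cell or seat friction keeps whatever lean it is left with. Starts in a rack cell. May be absent.
- broken_b: Amber round-bottomed flask, 120 g: bulb 68 mm in diameter, neck 24 mm in diameter along own +z, ending only 66 mm above the bulb's centre, snapped off, no lip (broken). Origin: the bulb's centre. Weighted base: it rights itself on a flat surface, but in a rack cell or seat friction keeps whatever lean it is left with. Starts in a rack cell. May be absent.
- seat0 (a point): Where the centre of a flask's bulb is when it sits home in this ring seat of the warmer: on the ring's axis, 24 mm above the ring's top. The seat is a cork ring, 84 mm outside, 48 mm inside, 18 mm high, its top 63 mm above the table; the four seats stand in a 100 mm square (0 and 1 nearer the robot, 0 and 2 on the rack's side). Site axes are the warmer's.
- seat1 (a point): Where the centre of a flask's bulb is when it sits home in this ring seat of the warmer: on the ring's axis, 24 mm above the ring's top. The seat is a cork ring, 84 mm outside, 48 mm inside, 18 mm high, its top 63 mm above the table; the four seats stand in a 100 mm square (0 and 1 nearer the robot, 0 and 2 on the rack's side). Site axes are the warmer's.
- seat2 (a point): Where the centre of a flask's bulb is when it sits home in this ring seat of the warmer: on the ring's axis, 24 mm above the ring's top. The seat is a cork ring, 84 mm outside, 48 mm inside, 18 mm high, its top 63 mm above the table; the four seats stand in a 100 mm square (0 and 1 nearer the robot, 0 and 2 on the rack's side). Site axes are the warmer's.
- seat3 (a point): Where the centre of a flask's bulb is when it sits home in this ring seat of the warmer: on the ring's axis, 24 mm above the ring's top. The seat is a cork ring, 84 mm outside, 48 mm inside, 18 mm high, its top 63 mm above the table; the four seats stand in a 100 mm square (0 and 1 nearer the robot, 0 and 2 on the rack's side). Site axes are the warmer's.
- warmer: White flask warmer fixed to the table, 220 (x) by 320 (y) by 45 mm, with four cork ring seats and, at its +y end, a toggle switch. Origin under its centre; it stands turned up to 0.15 rad.
- switch (a joint): The warmer's toggle lever, rad: 0 = off (leans 0.5 rad towards the warmer's own -x, the robot's side), 1.0 = on (leans 0.5 rad to its +x). It moves with about 1 N at the tip and stays where it is left. Counts as off below 0.2, on above 0.8.
- switch_tip (a point): Centre of the ball (26 mm in diameter, black) at the end of the switch lever, 70 mm from the pivot; about 128 mm above the table at either end, 137 mm half way.
- switch_pivot (a point): Pivot of the switch lever, 67 mm above the table, on top of a 25 mm high block; the pivot's line is the warmer's y.
- rack: White storage rack fixed to the table: a 30 mm high grid of 3 (x) by 2 (y) square cells 48 mm wide, 85 mm pitch, 292 by 207 mm over all. Origin under its centre. The flasks start in its cells (any order), necks leaning about 0.3 rad (17 deg) roughly towards the robot, bulb centres 54 mm above the table.
- tray: Open steel tray for discards, 220 (x) by 140 (y) by 45 mm, walls and floor 4 mm, 0.7 kg, loose on the table. Origin under its centre.
- dropper_bottle: Bystander: small bottle 40 mm in diameter, 85 mm high. Origin under its centre.
- jar: Bystander: jar 64 mm in diameter, 90 mm high. Origin under its centre.
- slide_box: Bystander: cardboard slide box 60 by 90 by 30 mm. Origin under its centre.
- slide_box2: Bystander: pale slide box 60 by 90 by 30 mm. Origin under its centre.

How it is judged:
By the outcome, as a careful person would: the job done as asked, in the order asked, and still so for the second after the job is handed in, with the robot touching nothing.
Of flask_a, flask_b, flask_c, flask_d only 3 to 4 are there at a start; the rules pass over those that are not, and their reading is None.
Of broken_a, broken_b only 1 to 2 are there at a start; the rules pass over those that are not, and their reading is None.
At some moment in a run one of tray may be knocked a few centimetres aside while the robot is not near it.
Once in a run the grip may slacken for a moment while it holds something.
It also fails if it takes over 210 s, if anything falls off the work surface, if the arm or the gripper's body presses on something with over 40 N, if the wrist force passes 120 N, or if a joint passes its speed limit or range.

## Robot

A 6-joint arm with a two-finger parallel gripper is mounted at the origin on the work surface. World frame = base frame: x ahead of the robot, y to its left, z up, the work surface at z = 0. Lengths are in m, angles in rad, forces in N, time in s.
With the tool pointing down it reaches from about 0.3 to 0.775 m from the base axis. Payload 14.6 kg.
Tool frame: the origin (TCP) lies on the mounting face of the last link; the fingertips stand 199 mm ahead of it and the grasp point (between the pads) lies 180 mm ahead of it; z points along the fingers, y is the line along which they close (so a half turn about z gives the same grasp; the last joint's range is limited). The gripper opens to 94 mm and grips with 3 to 60 N. Pads are 16 mm wide; open, the fingers measure 119 mm over their backs; the gripper's body (75 mm by 177 mm) begins 78 mm behind the grasp point.
Start: joints at [1.253, 0.3, 1.521, -0, 1.321, -0.067], TCP at [0.136, 0.533, 0.405] pointing down, gripper open.
Joint ranges: [-3.03, 3.03], [-0.79, 2.21], [0.23, 2.52], [-1.04, 4.18], [0, 3.07], [-2.55, 2.55]. Speed limits (rad/s): [2.22, 2.22, 2.57, 3.14, 3.14, 3.14].

## Interface

Orientations are given as [roll, pitch, yaw] about the fixed x, y, z axes, in that order (R = Rz(yaw) Ry(pitch) Rx(roll)).
In Python, from station import telemetry, cams, workorder, finder gives the robot as it stands.
- The arm moves only by the tool jog_arm, never from a script. Its argument "rows" is a list of rows, each an object with "gripper": the finger opening in m, from 0 to 0.094; "slide": the shift along the tool's x, y, z in m, a list of three; "spin": the turn about the tool's z in rad. In form: [{"gripper": gripper, "slide": [tx, ty, tz], "spin": spin}, ...]. A call has 1 to 8 rows; each row is the pose to reach, as a shift and turn from the pose commanded when the call began, along the tool's axes at that moment; what a row does not reach only later rows make up. A row lasts 1/10 s, in which the tool goes at most 50 mm and 8.59 degrees, less where a joint would pass 70% of its speed; a pose out of reach is approached as far as the arm can. A call with a gripper value outside its range is refused whole. The fingers move at their own pace and stop on an object; "squeeze" is the grip in N (left out, the last holds). Time passes only in rows, so rows that repeat a pose let the fingers close. It gives the time, the measured TCP pose, the force, the opening and the grip force at its end, in the units of the state.
- telemetry.get_obs(): the state, without advancing time (a new reading comes with each control period).
- cams.camera(name): name is "scene" or "top" or "wrist"; returns (picture, depth): 420x560x3 uint8, red, green, blue; 420x560 float32, m along the optical axis (not along the pixel's ray), 0 where there is no reading.
- cams.camera_info(name): a dict with "camera_matrix" (3x3 intrinsics, pixels), "R" (3x3) and "t" (3): a world point X has camera coordinates R X + t; the wrist camera has in their place "tool_from_camera" (4x4, takes a point from camera to tool coordinates, whose origin is the TCP and whose axes are the flange's). Camera axes: x right, y down, z forward; pixel columns grow to the right and rows downward; lengths in m; the calibration is good to about 2 mm. A picture is of the moment at which its call begins: read the wrist's pose just before it. camera_info takes no time and is no camera call.
- workorder.hand_in(): hands the job in; it is judged then, once.
Trained networks look in the newest picture that a camera, given by its name, has taken for a name from the list of things; names that differ only in an ending like _2 or _b are one class to them, and where a whole thing is asked for, a point or a joint stands for the part that bears it (a point fixed in the world has none). Each returns a list of dicts, best first, with "confidence" (0 to 1); they miss things now and then, are a little off and sometimes report something else, mostly with a low value. They report only what shows in the picture. A call takes as long as a camera call.
- finder.find_in(target, camera): "point" ([x, y, z] in m, in world coordinates, good to about 4 mm: the middle of the surface that is visible of it).
- finder.masks_of(target, camera): "region" (420x560 bool, what is visible of it).
The state is a dict: "time_s": time; "qpos": joint angles; "joint_vel": joint speeds; "tau": joint torques, N m; "ee_pos": TCP position; "eef_rot": TCP orientation; "force": force on the tool from outside, world axes, zero at the start; "moment": the same for the moment, N m; "grip_width": finger opening in m; "grip_force": force on a finger pad.
Only numpy, scipy, OpenCV 4.12 (cv2) and the standard library are available. Lean on these libraries where they do the work, as an engineer would, in place of code of your own. Each camera call takes 0.05 s, during which the arm holds its last target. There are 200 camera calls.

## Working session

There is one attempt and no reset: what is moved stays moved. The work goes in short steps, Python scripts to look and compute and a tool call to move; the robot and the scene stay as the last step left them, time stands still between calls to the robot, and variables do not carry over. Pictures are saved under pics/ and viewed, at most 14 in all, crops included, and the job is handed in when it is done.

Besides the shell and the picture viewer there is one more tool, called after "Call:" as name([rows], argument=value, ...), one row to a line, values as JSON. jog_arm: Moves the arm, as the interface text tells. Its arguments: {"type":"object","properties":{"rows":{"type":"array","items":{"type":"object","properties":{"gripper":{"type":"number"},"slide":{"type":"array","items":{"type":"number"}},"spin":{"type":"number"}}}},"squeeze":{"type":"number"}},"required":["rows"]}

```bash
ls; mkdir -p pics
cat > h.py <<'E'
import numpy as np, cv2, json
from station import telemetry, cams, workorder, finder
from scipy.spatial.transform import Rotation as Ro
def tool():
    o=telemetry.get_obs(); return Ro.from_euler('xyz',o['eef_rot']).as_matrix(), np.array(o['ee_pos'])
def shot(name):
    R,p=tool(); im,d=cams.camera(name); ci=cams.camera_info(name); K=np.array(ci['camera_matrix'])
    if name=='wrist':
        T=np.array(ci['tool_from_camera']); Rw=R@T[:3,:3]; tw=R@T[:3,3]+p
    else:
        Rc=np.array(ci['R']); Rw=Rc.T; tw=-Rc.T@np.array(ci['t'])
    v,u=np.mgrid[:d.shape[0],:d.shape[1]]
    P=np.stack([(u-K[0,2])/K[0,0]*d,(v-K[1,2])/K[1,1]*d,d],-1)@Rw.T+tw
    P[d==0]=np.nan
    return im,d,P,(K,Rw,tw)
def save(im,n): cv2.imwrite('pics/'+n,im[:,:,::-1])
E
python3 - <<'E'
from h import *
o=telemetry.get_obs(); print(o['time_s'],o['ee_pos'],o['eef_rot'],o['grip_width'])
for c in('top','scene'):
    im,d,P,k=shot(c); save(im,c+'0.png'); np.savez(c+'0.npz',im=im,P=P); print(c,k[2],k[1][:,2])
    for n in('flask_a','broken_a','switch_tip','rack','tray','warmer','jar','dropper_bottle','slide_box','slide_box2'):
        print(n,[(np.round(r['point'],3).tolist(),round(r['confidence'],2)) for r in finder.find_in(n,c)])
print(telemetry.get_obs()['time_s'], cams.camera_info('wrist'))
E
```

```text
pics
0.0 [0.13649798 0.53276536 0.4040905 ] [-3.14047315e+00 -5.33642941e-05  2.89077807e+00] 0.09402687735299821
top [0.55884164 0.01120858 1.05962242] [ 0.05350783  0.01788086 -0.99840733]
flask_a [([0.562, -0.142, 0.082], 0.85), ([0.476, -0.136, 0.083], 0.81), ([0.642, -0.052, 0.079], 0.78), ([0.473, -0.05, 0.079], 0.63)]
broken_a []
switch_tip [([0.569, -0.095, 0.027], 0.68)]
rack [([0.569, -0.093, 0.032], 0.89)]
tray [([0.515, -0.335, 0.003], 0.92)]
warmer [([0.568, 0.276, 0.047], 0.78), ([0.473, -0.136, 0.08], 0.26)]
jar [([0.753, 0.117, 0.093], 0.66)]
dropper_bottle [([0.722, -0.308, 0.059], 0.76)]
slide_box [([0.777, -0.155, 0.029], 0.88), ([0.788, -0.007, 0.034], 0.63)]
slide_box2 [([0.777, -0.155, 0.029], 0.88), ([0.788, -0.007, 0.034], 0.63)]
scene [1.08093594 0.73435078 0.98954497] [-0.36786668 -0.57473594 -0.73099432]
flask_a [([0.557, -0.133, 0.081], 0.88), ([0.479, -0.134, 0.074], 0.72), ([0.647, -0.042, 0.08], 0.65), ([0.482, -0.04, 0.078], 0.64)]
broken_a [([0.654, -0.127, 0.07], 0.71)]
switch_tip [([0.581, 0.404, 0.134], 0.63)]
rack [([0.587, -0.045, 0.027], 0.89)]

[... 295 characters left out ...]
.798, 0.007, 0.03], 0.62), ([0.771, 0.136, 0.066], 0.36)]
slide_box2 [([0.778, -0.14, 0.029], 0.74), ([0.798, 0.007, 0.03], 0.62), ([0.771, 0.136, 0.066], 0.36)]
1.1 {'camera_matrix': array([[312.1574506 ,   0.        , 281.86969614],
       [  0.        , 312.1574506 , 205.55867293],
       [  0.        ,   0.        ,   1.        ]]), 'tool_from_camera': array([[-3.15178668e-04, -9.62452211e-01, -2.71450995e-01,
         7.78416017e-02],
       [ 9.99999927e-01, -2.44401976e-04, -2.94540909e-04,
        -3.03100296e-04],
       [ 2.17138389e-04, -2.71451068e-01,  9.62452217e-01,
         2.09954237e-02],
       [ 0.00000000e+00,  0.00000000e+00,  0.00000000e+00,
         1.00000000e+00]])}
```

View pics/top0.png

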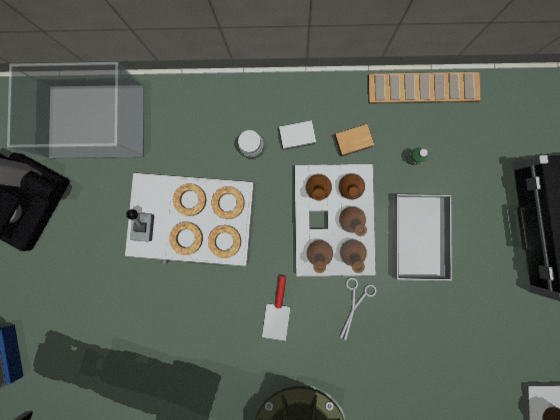

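View pics/scene0.png

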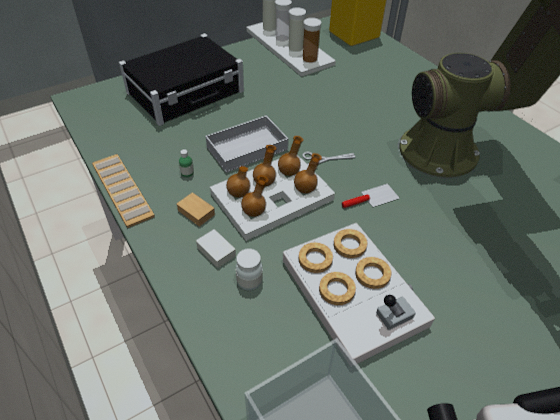

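The top view shows the warmer on the left, with four rings around (207,220). The black ball at (133,214) leans towards +x, so the switch is on. The rack is around (335,220) with 5 flasks and an empty cell at (318,219), and the tray is at (424,237). In the scene view, the flask at (238,183) looks short-necked and the one at (254,203) looks sound. I'll measure these next.

```bash
cat >> h.py <<'E'
def ringfit(im,P,zlo=.05,zhi=.075):
    hsv=cv2.cvtColor(im,cv2.COLOR_RGB2HSV)
    m=(hsv[...,1]>70)&(hsv[...,0]>8)&(hsv[...,0]<32)&(hsv[...,2]>110)&(P[...,2]>zlo)&(P[...,2]<zhi)&(P[...,1]>.1)
    Q=P[m]; 
    _,_,c=cv2.kmeans(Q[:,:2].astype(np.float32),4,None,(3,50,1e-5),10,cv2.KMEANS_PP_CENTERS)
    from scipy.optimize import least_squares
    f=lambda p:np.concatenate([[0]])
    def res(p):
        cs,sn=np.cos(p[2]),np.sin(p[2]); q=(Q[:,:2]-p[:2])@np.array([[cs,-sn],[sn,cs]])
        r=np.hypot(np.abs(q[:,0])-.05,np.abs(q[:,1])-.05)
        return np.maximum(np.abs(r-.033)-.009,0)+0.05*np.abs(r-.033)
    c0=c.mean(0); best=min((least_squares(res,[*c0,t],loss='soft_l1',f_scale=.003) for t in(-.1,0,.1)),key=lambda s:s.cost)
    return best.x,c,np.median(Q[:,2]),len(Q),best.cost
E
python3 - <<'E'
from h import *
for c in('top','scene'):
    z=np.load(c+'0.npz'); im,P=z['im'],z['P']
    x,cc,zm,n,co=ringfit(im,P); print(c,'warmer seats ctr',x.round(4),zm.round(4),n,co)
    print(' kmeans',cc.round(3).tolist())
    m=(im.max(-1)<70)&(P[...,2]>.1)&(P[...,2]<.16)&(np.abs(P[...,0]-.57)<.08)&(np.abs(P[...,1]-.40)<.06)
    Q=P[m]; print(' ball',m.sum(),np.median(Q,0).round(4),Q.min(0).round(3),Q.max(0).round(3))
    hsv=cv2.cvtColor(im,cv2.COLOR_RGB2HSV)
    m=(hsv[...,1]>100)&(hsv[...,0]<25)&(P[...,2]>.04)&(P[...,2]<.17)&(P[...,1]<.03)&(P[...,1]>-.22)&(P[...,0]>.4)&(P[...,0]<.73)
    for X in(.48,.565,.65):
        for Y in(-.05,-.135):
            mm=m&(np.abs(P[...,0]+.0-X)<.042)&(np.abs(P[...,1]-Y)<.042); Q=P[mm]
            if len(Q)>5: hi=Q[Q[:,2]>.1]; print(' cell',X,Y,len(Q),'zmax',np.sort(Q[:,2])[-3:].round(3),'hi',hi.mean(0).round(3) if len(hi) else None)
E
```

```text
top warmer seats ctr [ 0.5652  0.233  -0.0903] 0.0635 2133 6.465983972609471e-05
 kmeans [[0.5199999809265137, 0.28700000047683716], [0.6100000143051147, 0.17800000309944153], [0.6190000176429749, 0.27799999713897705], [0.5109999775886536, 0.18700000643730164]]
 ball 95 [0.5807 0.3939 0.1384] [0.567 0.385 0.1  ] [0.593 0.409 0.144]
 cell 0.48 -0.05 215 zmax [0.145 0.146 0.146] hi [ 0.454 -0.05   0.136]
 cell 0.48 -0.135 168 zmax [0.144 0.145 0.145] hi [ 0.454 -0.14   0.136]
 cell 0.565 -0.135 280 zmax [0.145 0.145 0.146] hi [ 0.54  -0.147  0.136]
 cell 0.65 -0.05 484 zmax [0.145 0.145 0.145] hi [ 0.627 -0.05   0.133]
 cell 0.65 -0.135 489 zmax [0.12  0.12  0.121] hi [ 0.633 -0.135  0.114]
scene warmer seats ctr [ 0.5628  0.2339 -0.0886] 0.062 1995 8.428314235054846e-05
 kmeans [[0.5180000066757202, 0.289000004529953], [0.609000027179718, 0.1809999942779541], [0.5099999904632568, 0.1899999976158142], [0.6179999709129333, 0.2800000011920929]]
 ball 115 [0.5836 0.401  0.1365] [0.57  0.388 0.103] [0.593 0.411 0.143]
 cell 0.48 -0.05 553 zmax [0.144 0.144 0.144] hi [ 0.46  -0.047  0.125]
 cell 0.48 -0.135 523 zmax [0.142 0.143 0.144] hi [ 0.459 -0.136  0.125]
 cell 0.565 -0.135 452 zmax [0.142 0.143 0.145] hi [ 0.545 -0.14   0.125]
 cell 0.65 -0.05 607 zmax [0.143 0.143 0.144] hi [ 0.628 -0.046  0.126]
 cell 0.65 -0.135 476 zmax [0.117 0.117 0.117] hi [ 0.634 -0.131  0.11 ]
```

```bash
cat >> h.py <<'E'
def go(x,y,z,yaw=None):
    "slide, spin from the present pose to TCP x,y,z,yaw"
    R,p=tool(); o=telemetry.get_obs(); s=R.T@(np.array([x,y,z])-p)
    sp=0 if yaw is None else -((yaw-o['eef_rot'][2]+np.pi)%(2*np.pi)-np.pi)
    print('slide',s.round(4).tolist(),'spin',round(sp,4),'rows',np.ceil(max(np.linalg.norm(s)/.05,abs(sp)/.15)))
E
python3 -c "
from h import *
go(.581,.397,.40,1.481)"
```

```text
slide [-0.4643, -0.0212, 0.0046] spin 1.4098 rows 10.0
```

Call:
jog_arm([
  {"gripper": 0.05,"slide": [-0.464,-0.021,0.005],"spin": 1.41},
  {"gripper": 0.05,"slide": [-0.464,-0.021,0.005],"spin": 1.41},
  {"gripper": 0.05,"slide": [-0.464,-0.021,0.005],"spin": 1.41},
  {"gripper": 0.05,"slide": [-0.464,-0.021,0.005],"spin": 1.41},
  {"gripper": 0.05,"slide": [-0.464,-0.021,0.005],"spin": 1.41},
  {"gripper": 0.05,"slide": [-0.464,-0.021,0.005],"spin": 1.41},
  {"gripper": 0.05,"slide": [-0.464,-0.021,0.005],"spin": 1.41},
  {"gripper": 0.05,"slide": [-0.464,-0.021,0.005],"spin": 1.41},
], squeeze=15)

```text
time_s: 1.9
ee_pos: [0.5209, 0.4151, 0.4003]
eef_rot: [3.142, -0.0, 1.685]
force: [-0.5, 1.2, 0.5]
grip_width: 0.0499
grip_force: 0.0
```

```bash
python3 -c "
from h import *
go(.581,.397,.40,1.481)"
```

```text
slide [-0.0248, 0.0576, 0.0003] spin 0.2035 rows 2.0
```

Call:
jog_arm([
  {"gripper": 0.05,"slide": [-0.025,0.058,0.0],"spin": 0.204},
  {"gripper": 0.05,"slide": [-0.025,0.058,0.0],"spin": 0.204},
  {"gripper": 0.05,"slide": [-0.025,0.058,0.0],"spin": 0.204},
])

```text
time_s: 2.2
ee_pos: [0.5814, 0.397, 0.3992]
eef_rot: [-3.141, 0.001, 1.483]
force: [-0.2, -0.1, 0.4]
grip_width: 0.0498
grip_force: 0.0
```

Run:
```python
from h import *
im,d,P,k=shot('wrist'); save(im,'w1.png')
m=(im.max(-1)<70)&(P[...,2]>.1)&(P[...,2]<.16)&(np.abs(P[...,0]-.57)<.08)&(np.abs(P[...,1]-.40)<.06)
Q=P[m]; 
if len(Q): print(' ball',m.sum(),np.median(Q,0).round(4),Q.min(0).round(3),Q.max(0).round(3))
print([(r['point'],r['confidence']) for r in finder.find_in('switch_tip','wrist')]); print(tool()[1])
```

```text
ball 710 [0.5818 0.3992 0.1378] [0.569 0.386 0.126] [0.594 0.409 0.142]
[([0.58, 0.4024, 0.1404], 0.93)]
[0.57911858 0.39856123 0.40004041]
```

View pics/w1.png

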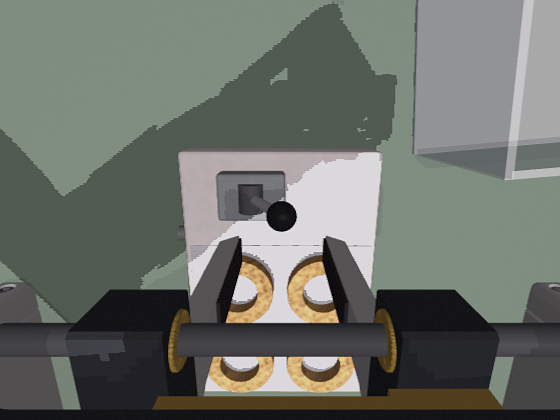

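The ball at (281,215) is centred between the fingers at about (0.581, 0.397, 0.129), which matches the other cameras. I'll lower over it and push towards −x.

Call:
jog_arm([
  {"slide": [0,0.001,0.042],"spin": 0},
  {"slide": [0,0.001,0.084],"spin": 0},
  {"slide": [0,-0.015,0.084],"spin": 0},
  {"slide": [0,-0.03,0.084],"spin": 0},
  {"slide": [0,-0.045,0.084],"spin": 0},
  {"slide": [0,-0.06,0.084],"spin": 0},
  {"slide": [0,-0.076,0.084],"spin": 0},
  {"slide": [0,-0.076,0.084],"spin": 0},
])

```text
$.rows[0]: bad value
```

Call:
jog_arm([
  {"slide": [0,0.01,0],"spin": 0},
  {"slide": [0,0.01,-0.045],"spin": 0},
  {"slide": [0,0.01,-0.09],"spin": 0},
  {"slide": [0,0.01,-0.09],"spin": 0},
])

```text
$.rows[0]: bad value
```

```bash
cat >> h.py <<'E'
def ball(c='wrist'):
    im,d,P,k=shot(c)
    m=(im.max(-1)<70)&(P[...,2]>.11)&(P[...,2]<.16)&(np.abs(P[...,0]-.55)<.09)&(np.abs(P[...,1]-.40)<.04)
    Q=P[m]; print(' ball',m.sum(),np.median(Q,0).round(4),Q.min(0).round(3),Q.max(0).round(3)); return im,P
E
python3 - <<'E'
from h import *
im,P=ball(); print(telemetry.get_obs()['ee_pos'])
go(.59,.1,.43,np.pi/2)
E
```

```text
ball 698 [0.5818 0.3993 0.1378] [0.569 0.385 0.114] [0.594 0.409 0.142]
[0.57864204 0.39891565 0.40043942]
slide [-0.297, 0.0355, -0.0296] spin -0.0811 rows 7.0
```

Call:
jog_arm([
  {"gripper": 0.05,"slide": [0,0.001,0.042],"spin": 0},
  {"gripper": 0.05,"slide": [0,0.001,0.084],"spin": 0},
  {"gripper": 0.05,"slide": [0,-0.015,0.084],"spin": 0},
  {"gripper": 0.05,"slide": [0,-0.03,0.084],"spin": 0},
  {"gripper": 0.05,"slide": [0,-0.045,0.084],"spin": 0},
  {"gripper": 0.05,"slide": [0,-0.06,0.084],"spin": 0},
  {"gripper": 0.05,"slide": [0,-0.076,0.084],"spin": 0},
  {"gripper": 0.05,"slide": [0,-0.076,0.084],"spin": 0},
])

```text
time_s: 3.15
ee_pos: [0.5021, 0.4052, 0.3173]
eef_rot: [3.138, -0.001, 1.491]
force: [7.5, -0.3, -3.0]
grip_width: 0.0504
grip_force: 3.6
```

Call:
jog_arm([
  {"gripper": 0.05,"slide": [0,0.01,0],"spin": 0},
  {"gripper": 0.05,"slide": [0,0.01,-0.045],"spin": 0},
  {"gripper": 0.05,"slide": [0,0.01,-0.09],"spin": 0},
  {"gripper": 0.05,"slide": [0,0.01,-0.09],"spin": 0},
])

```text
time_s: 3.55
ee_pos: [0.5133, 0.4042, 0.4137]
eef_rot: [3.134, -0.007, 1.489]
force: [-0.1, -0.1, 0.1]
grip_width: 0.0502
grip_force: 0.0
```

Run:
```python
from h import *
im,P=ball(); print(telemetry.get_obs()['ee_pos'])
go(.58,.1,.43,np.pi/2)
```

```text
ball 617 [0.5169 0.4049 0.1369] [0.505 0.391 0.112] [0.53  0.415 0.142]
[0.51332319 0.40414246 0.41004116]
slide [-0.2976, 0.0915, -0.0207] spin -0.0821 rows 7.0
```

The ball moved 65 mm of its 67 mm travel, so the switch is off. Next I'll survey the rings and the rack from the wrist camera.

Call:
jog_arm([
  {"gripper": 0.05,"slide": [-0.05,0.05,-0.03],"spin": -0.08},
  {"gripper": 0.05,"slide": [-0.1,0.05,-0.03],"spin": -0.08},
  {"gripper": 0.05,"slide": [-0.15,0.05,-0.03],"spin": -0.08},
  {"gripper": 0.05,"slide": [-0.2,0.05,-0.03],"spin": -0.08},
  {"gripper": 0.05,"slide": [-0.24,0.05,-0.03],"spin": -0.08},
  {"gripper": 0.05,"slide": [-0.24,0.05,-0.03],"spin": -0.08},
])

```text
time_s: 4.2
ee_pos: [0.5431, 0.1569, 0.4358]
eef_rot: [-3.14, 0.001, 1.565]
force: [-0.5, 1.5, 0.1]
grip_width: 0.0499
grip_force: 0.0
```

Run:
```python
from h import *
im,d,P,k=shot('wrist'); print(telemetry.get_obs()['ee_pos'])
x,cc,zm,n,co=ringfit(im,P); print('warmer seats ctr',x.round(4),zm.round(4),n,co)
go(.55,-.17,.43,np.pi/2)
```

```text
[0.54332107 0.15762147 0.43590555]
warmer seats ctr [ 0.5649  0.2318 -0.09  ] 0.0619 12309 0.0003694596558971702
slide [-0.3276, 0.0087, 0.006] spin -0.0061 rows 7.0
```

Call:
jog_arm([
  {"gripper": 0.05,"slide": [-0.05,0.009,0.006],"spin": -0.006},
  {"gripper": 0.05,"slide": [-0.1,0.009,0.006],"spin": -0.006},
  {"gripper": 0.05,"slide": [-0.15,0.009,0.006],"spin": -0.006},
  {"gripper": 0.05,"slide": [-0.2,0.009,0.006],"spin": -0.006},
  {"gripper": 0.05,"slide": [-0.25,0.009,0.006],"spin": -0.006},
  {"gripper": 0.05,"slide": [-0.3,0.009,0.006],"spin": -0.006},
  {"gripper": 0.05,"slide": [-0.328,0.009,0.006],"spin": -0.006},
  {"gripper": 0.05,"slide": [-0.328,0.009,0.006],"spin": -0.006},
])

```text
time_s: 5.05
ee_pos: [0.5517, -0.1696, 0.4292]
eef_rot: [-3.14, -0.0, 1.571]
force: [0.4, -0.1, 0.2]
grip_width: 0.0499
grip_force: 0.0
```

```bash
cat >> h.py <<'E'
from scipy.optimize import least_squares
def glass(im,P):
    hsv=cv2.cvtColor(im,cv2.COLOR_RGB2HSV)
    return (hsv[...,1]>90)&((hsv[...,0]<22)|(hsv[...,0]>172))&np.isfinite(P[...,2])&(P[...,2]>.035)
def flask(Q,c0,a0=(0,0),zc=None,top=None):
    "fit bulb centre and axis slopes (dx/dz, dy/dz) to surface points"
    zf=zc is None
    def res(p):
        c=np.array([p[0],p[1],p[4] if zf else zc]); a=np.array([p[2],p[3],1]); a/=np.linalg.norm(a)
        v=Q-c; s=v@a; r=np.linalg.norm(v-np.outer(s,a),axis=1)
        sph=np.linalg.norm(v,axis=1)-.034; cyl=np.where(s>.0315,r-np.where(s>.084,.015,.012) if top is None else r-.012,1)
        return np.where(np.abs(sph)<np.abs(cyl),sph,cyl)
    s=least_squares(res,[*c0[:2],*a0,c0[2]],loss='soft_l1',f_scale=.002)
    return s.x,np.median(np.abs(res(s.x)))
E
python3 - <<'E'
from h import *
im,d,P,k=shot('wrist'); save(im,'w2.png'); print(tool()[1])
g=glass(im,P)
for X in(.48,.565,.65):
  for Y in(-.05,-.135):
    Q=P[g&(np.abs(P[...,0]-X+.012)<.045)&(np.abs(P[...,1]-Y)<.04)]
    if len(Q)<100: print(X,Y,len(Q)); continue
    x,e=flask(Q,(X,Y,.054),(-.3,0)); print('c',x[[0,1,4]].round(4),'lean',x[2:4].round(3),'err',round(e,4),len(Q),'ztop',np.percentile(Q[:,2],99.5).round(3))
for n in('tray','broken_a'): print(n,[(np.round(r['point'],3).tolist(),round(r['confidence'],2)) for r in finder.find_in(n,'wrist')])
E
```

```text
[ 0.55177498 -0.16779308  0.42931749]
c [ 0.478  -0.0575  0.0523] lean [-0.279  0.07 ] err 0.0005 4675 ztop 0.143
c [ 0.4783 -0.1426  0.0524] lean [-0.289  0.022] err 0.0005 3756 ztop 0.143
c [ 0.5426 -0.0589  0.0647] lean [-0.3  0. ] err 0.0011 139 ztop 0.068
c [ 0.5591 -0.144   0.054 ] lean [0.012 0.002] err 0.0054 10015 ztop 0.36
c [ 0.6484 -0.057   0.0523] lean [-0.3    0.036] err 0.0006 3516 ztop 0.143
c [ 0.6483 -0.142   0.0523] lean [-0.166  0.018] err 0.0005 3527 ztop 0.358
tray [([0.535, -0.316, 0.007], 0.86)]
broken_a [([0.635, -0.138, 0.08], 0.96)]
```

View pics/w2.png

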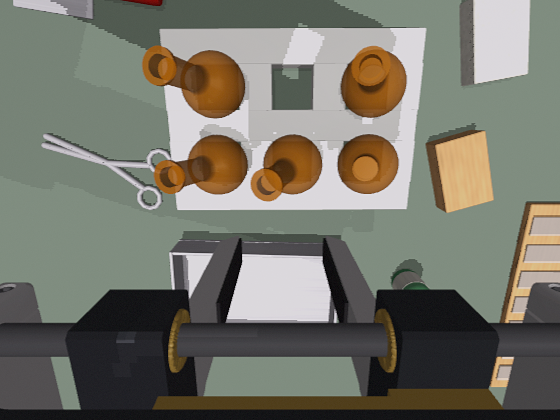

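Sound flasks show at (205,80), (375,80), (205,165) and (285,165), and the broken one is at (367,165). I'll start with the front-left flask, at world (0.478, −0.0575).

Run:
```python
from h import *
im,d,P,k=shot('top'); 
go(.462,-.0535,.42,1.325)
# refit remaining two from the top view
g=glass(im,P)&(P[...,2]<.16)
for X,Y,Z,l in((.5633,-.1425,.0523,(-.3,-.1)),(.6483,-.142,.0523,(-.3,0))):
    Q=P[g&(np.abs(P[...,0]-X+.014)<.042)&(np.abs(P[...,1]-Y)<.042)]
    x,e=flask(Q,(X,Y,Z),l); print('c',x[[0,1,4]].round(4),'lean',x[2:4].round(3),e,len(Q))
```

```text
slide [0.1128, -0.0893, 0.0101] spin 0.2498 rows 3.0
c [ 0.5645 -0.1405  0.0537] lean [-0.258 -0.04 ] 0.0010219917330772377 425
c [ 0.6497 -0.14    0.0537] lean [-0.292  0.076] 0.0008518951762607231 492
```

Call:
jog_arm([
  {"gripper": 0.07,"slide": [0.05,-0.04,0.01],"spin": 0.125},
  {"gripper": 0.07,"slide": [0.113,-0.089,0.01],"spin": 0.25},
  {"gripper": 0.07,"slide": [0.113,-0.089,0.01],"spin": 0.25},
  {"gripper": 0.07,"slide": [0.113,-0.089,0.01],"spin": 0.25},
  {"gripper": 0.07,"slide": [0.113,-0.089,0.01],"spin": 0.25},
])

```text
time_s: 5.75
ee_pos: [0.4619, -0.0533, 0.4209]
eef_rot: [3.14, -0.0, 1.326]
force: [-0.7, -0.6, -0.7]
grip_width: 0.0701
grip_force: 0.0
```

Run:
```python
from h import *
im,d,P,k=shot('wrist'); print(tool()[1])
g=glass(im,P)&(P[...,2]<.155)
X,Y=.478,-.0575
Q=P[g&(np.abs(P[...,0]-X+.012)<.045)&(np.abs(P[...,1]-Y)<.04)]
x,e=flask(Q,(X,Y,.054),(-.3,0)); print('c',x[[0,1,4]].round(4),'lean',x[2:4].round(3),'err',round(e,4),len(Q))
go(.462,-.0535,.292,1.325)
```

```text
[ 0.46229265 -0.05405474  0.42072746]
c [ 0.4781 -0.0576  0.0523] lean [-0.275  0.086] err 0.0005 3273
slide [0.0005, -0.0005, 0.1287] spin -0.0003 rows 3.0
```

Call:
jog_arm([
  {"gripper": 0.07,"slide": [0,0,0.045],"spin": 0.04},
  {"gripper": 0.07,"slide": [0,0,0.09],"spin": 0.04},
  {"gripper": 0.07,"slide": [0,0,0.129],"spin": 0.04},
  {"gripper": 0.07,"slide": [0,0,0.129],"spin": 0.04},
  {"gripper": 0.045,"slide": [0,0.008,0.129],"spin": 0.04},
  {"gripper": 0.03,"slide": [0,0.017,0.129],"spin": 0.04},
  {"gripper": 0.01,"slide": [0,0.017,0.129],"spin": 0.04},
  {"gripper": 0.01,"slide": [0,0.017,0.129],"spin": 0.04},
], squeeze=25)

```text
time_s: 6.6
ee_pos: [0.4789, -0.0591, 0.2924]
eef_rot: [3.14, -0.0, 1.283]
force: [-1.1, -0.1, 0.3]
grip_width: 0.0419
grip_force: 0.2
```

Call:
jog_arm([
  {"gripper": 0.01,"slide": [0,0,0],"spin": 0},
  {"gripper": 0.01,"slide": [0,0,0],"spin": 0},
])

```text
time_s: 6.8
ee_pos: [0.4784, -0.0589, 0.2917]
eef_rot: [3.141, -0.0, 1.283]
force: [-0.1, 0.1, 0.3]
grip_width: 0.0288
grip_force: 25.0
```

Call:
jog_arm([
  {"gripper": 0.01,"slide": [0,0,0],"spin": 0},
  {"gripper": 0.01,"slide": [0,0,0],"spin": 0},
], squeeze=40)

```text
time_s: 7.0
ee_pos: [0.4785, -0.0589, 0.2915]
eef_rot: [3.141, -0.0, 1.283]
force: [-0.8, 0.1, 1.7]
grip_width: 0.0284
grip_force: 40.0
```

Call:
jog_arm([
  {"gripper": 0.01,"slide": [0,0,-0.04],"spin": 0},
  {"gripper": 0.01,"slide": [0,0,-0.08],"spin": 0},
  {"gripper": 0.01,"slide": [0,0,-0.12],"spin": 0},
  {"gripper": 0.01,"slide": [0,0,-0.12],"spin": 0},
])

```text
time_s: 7.4
ee_pos: [0.4786, -0.059, 0.4162]
eef_rot: [3.134, -0.001, 1.283]
force: [-0.7, -0.3, -1.9]
grip_width: 0.0285
grip_force: 40.0
```

```bash
cat >> h.py <<'E'
def held(cs=('top','scene','wrist'),up=.062,lean=(0,0)):
    "fit of the held flask from several cameras"
    R,p=tool(); gp=p+R[:,2]*.18; c0=gp-np.array([0,0,up]); out=[]
    for c in cs:
        im,d,P,k=shot(c); g=glass(im,P)
        Q=P[g&(np.linalg.norm(P[...,:2]-c0[:2],axis=-1)<.05)&(np.abs(P[...,2]-c0[2]-.02)<.075)]
        out.append(Q)
        if len(Q)>60:
            x,e=flask(Q,c0,lean); print(c,'c-grasp',(x[[0,1,4]]-gp).round(4),'lean',x[2:4].round(3),round(e,4),len(Q))
    return out
E
python3 - <<'E'
from h import *
held(); im,d,P,k=shot('scene'); save(cv2.resize(im[60:300,180:420],(720,720))[:600],'s1.png'); im,d,P,k=shot('wrist');save(im,'w3.png')
print(tool()[1])
E
```

```text
scene c-grasp [-0.0025  0.0024 -0.062 ] lean [ 0.005 -0.033] 0.0013 658
wrist c-grasp [-0.0009  0.0002 -0.0634] lean [ 0.    -0.017] 0.0007 8590
[ 0.47842634 -0.0589518   0.40971376]
```

View pics/s1.png

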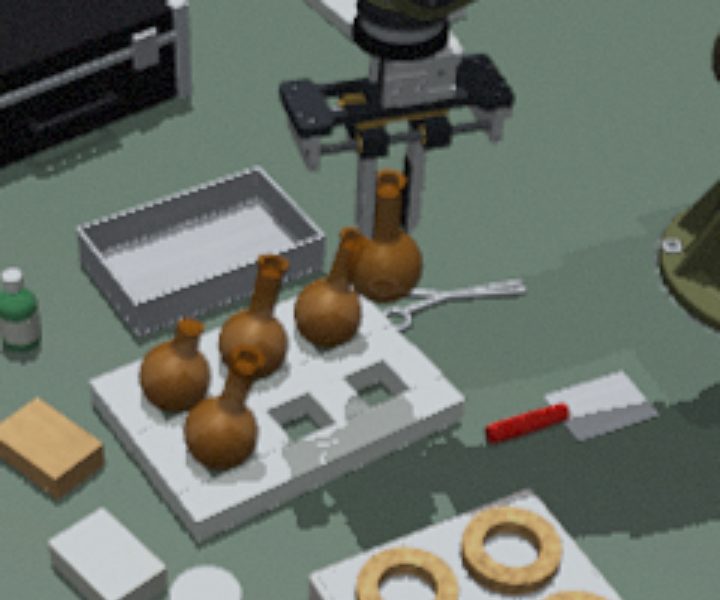

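The flask hangs upright from the gripper at (385,240) in the crop, with a lean of about 0.02. I'll take it to seat 3.

```bash
python3 -c "
from h import *
go(.620,.278,.41,1.481)"
```

```text
slide [0.3633, 0.04, -0.0005] spin -0.1982 rows 8.0
```

Call:
jog_arm([
  {"gripper": 0.01,"slide": [0.045,0.005,0],"spin": -0.03},
  {"gripper": 0.01,"slide": [0.09,0.01,0],"spin": -0.06},
  {"gripper": 0.01,"slide": [0.135,0.015,0],"spin": -0.09},
  {"gripper": 0.01,"slide": [0.18,0.02,0],"spin": -0.12},
  {"gripper": 0.01,"slide": [0.225,0.025,0],"spin": -0.15},
  {"gripper": 0.01,"slide": [0.27,0.03,0],"spin": -0.18},
  {"gripper": 0.01,"slide": [0.315,0.035,0],"spin": -0.198},
  {"gripper": 0.01,"slide": [0.35,0.039,0],"spin": -0.198},
])

```text
time_s: 8.45
ee_pos: [0.6158, 0.268, 0.4092]
eef_rot: [-3.139, 0.001, 1.482]
force: [-0.3, -0.8, -0.8]
grip_width: 0.028
grip_force: 40.0
```

Call:
jog_arm([
  {"gripper": 0.01,"slide": [0.013,0,0],"spin": 0},
  {"gripper": 0.01,"slide": [0.013,0,0],"spin": 0},
])

```text
time_s: 8.65
ee_pos: [0.6164, 0.2798, 0.4092]
eef_rot: [-3.139, 0.001, 1.483]
force: [0.3, -0.1, -2.4]
grip_width: 0.0284
grip_force: 40.0
```

```bash
python3 -c "
from h import *
held(('wrist','scene')); im,d,P,k=shot('top'); print(tool()[1],telemetry.get_obs()['grip_width'],telemetry.get_obs()['grip_force'])
go(.620,.278,.33,1.481)"
```

```text
wrist c-grasp [ 0.0003 -0.0025 -0.0585] lean [0.007 0.009] 0.0007 8333
scene c-grasp [-0.0022 -0.0024 -0.0579] lean [ 0.027 -0.016] 0.0009 788
[0.61644557 0.27728542 0.41101729] 0.028284629814102177 39.999600648880005
slide [0.0011, 0.0035, 0.081] spin -0.0011 rows 2.0
```

Call:
jog_arm([
  {"gripper": 0.01,"slide": [0.002,0.003,0.04],"spin": 0},
  {"gripper": 0.01,"slide": [0.002,0.003,0.07],"spin": 0},
  {"gripper": 0.01,"slide": [0.002,0.003,0.076],"spin": 0},
  {"gripper": 0.01,"slide": [0.002,0.003,0.078],"spin": 0},
  {"gripper": 0.01,"slide": [0.002,0.003,0.078],"spin": 0},
])

```text
time_s: 9.3
ee_pos: [0.6199, 0.2797, 0.3352]
eef_rot: [3.14, -0.001, 1.48]
force: [0.4, 0.3, -0.6]
grip_width: 0.0298
grip_force: 4.0
```

Call:
jog_arm([
  {"gripper": 0.01,"slide": [0,0,0.002],"spin": 0},
  {"gripper": 0.01,"slide": [0,0,0.002],"spin": 0},
])

```text
time_s: 9.5
ee_pos: [0.6197, 0.2802, 0.3324]
eef_rot: [3.14, -0.001, 1.481]
force: [-0.5, -1.0, -1.6]
grip_width: 0.0285
grip_force: 40.0
```

The grip force dipped to 4 N for a moment, so I'll check whether the flask slipped.

```bash
python3 -c "
from h import *
held(('wrist','scene')); o=telemetry.get_obs(); print(o['ee_pos'],o['force'],o['grip_force'])
"
```

```text
wrist c-grasp [ 0.001   0.0059 -0.0676] lean [-0.001 -0.095] 0.0031 10230
scene c-grasp [ 0.0034  0.0055 -0.069 ] lean [-0.067 -0.099] 0.0036 1090
[0.61964786 0.28021592 0.33202642] [ 0.22983743 -0.31241385 -1.02320994] 39.999765157699585
```

```bash
sed -i 's/(P\[...,2\]>.035)$/(P[...,2]>.035)\&((P[...,1]<.1)|(P[...,2]>.075))/' h.py; python3 -c "
from h import *
held(('wrist','scene')); o=telemetry.get_obs(); print(o['ee_pos'],o['force'],o['grip_force'])
im,d,P,k=shot('wrist'); save(im,'w4.png')
"
```

```text
wrist c-grasp [ 0.0008 -0.0031 -0.0589] lean [0.001 0.015] 0.0007 8331
scene c-grasp [-0.0021 -0.0005 -0.0591] lean [ 0.011 -0.02 ] 0.0009 690
[0.61965582 0.28024519 0.33168717] [-0.19091169 -0.16074423 -1.49274604] 39.9996542930603
```

View pics/w4.png

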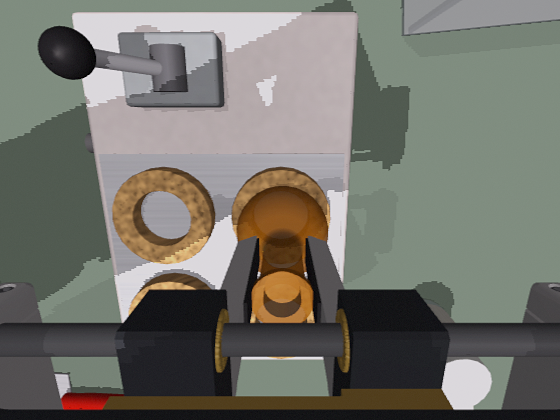

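No slip: the flask (283,230) is over the seat-3 ring and about 6 mm above home. I'll lower it.

Call:
jog_arm([
  {"gripper": 0.01,"slide": [0,-0.001,0.003],"spin": 0},
  {"gripper": 0.01,"slide": [0,-0.001,0.004],"spin": 0},
  {"gripper": 0.01,"slide": [0,-0.001,0.005],"spin": 0},
  {"gripper": 0.01,"slide": [0,-0.001,0.005],"spin": 0},
])

```text
time_s: 10.15
ee_pos: [0.6186, 0.2803, 0.3261]
eef_rot: [-3.141, 0.0, 1.481]
force: [-0.2, -0.7, -0.8]
grip_width: 0.0277
grip_force: 40.0
```

Call:
jog_arm([
  {"gripper": 0.01,"slide": [0,0,0.001],"spin": 0},
  {"gripper": 0.01,"slide": [0,0,0.001],"spin": 0},
])

```text
time_s: 10.35
ee_pos: [0.6187, 0.2803, 0.3252]
eef_rot: [-3.141, 0.0, 1.481]
force: [-0.5, -0.1, -1.2]
grip_width: 0.0282
grip_force: 40.0
```

Call:
jog_arm([
  {"gripper": 0.01,"slide": [0,0,0.001],"spin": 0},
  {"gripper": 0.01,"slide": [0,0,0.001],"spin": 0},
])

```text
time_s: 10.55
ee_pos: [0.6187, 0.2803, 0.3247]
eef_rot: [3.141, -0.0, 1.481]
force: [-1.2, 0.4, 1.0]
grip_width: 0.0279
grip_force: 40.0
```

Call:
jog_arm([
  {"gripper": 0.01,"slide": [0,0,0.001],"spin": 0},
  {"gripper": 0.01,"slide": [0,0,0.001],"spin": 0},
])

```text
time_s: 10.75
ee_pos: [0.6187, 0.2803, 0.3244]
eef_rot: [3.14, -0.001, 1.481]
force: [-2.1, -0.7, 7.3]
grip_width: 0.0282
grip_force: 40.0
```

Call:
jog_arm([
  {"gripper": 0.01,"slide": [0,0,0.001],"spin": 0},
  {"gripper": 0.01,"slide": [0,0,0.001],"spin": 0},
])

```text
time_s: 10.95
ee_pos: [0.6188, 0.2804, 0.3243]
eef_rot: [3.139, -0.001, 1.481]
force: [-3.5, -1.0, 11.9]
grip_width: 0.028
grip_force: 40.0
```

Contact. I'll relieve the pressure, release and rise.

Call:
jog_arm([
  {"gripper": 0.01,"slide": [0,0,-0.002],"spin": 0},
  {"gripper": 0.03,"slide": [0,0,-0.002],"spin": 0},
  {"gripper": 0.04,"slide": [0,0,-0.002],"spin": 0},
  {"gripper": 0.06,"slide": [0,0,-0.002],"spin": 0},
  {"gripper": 0.06,"slide": [0,0,-0.04],"spin": 0},
  {"gripper": 0.06,"slide": [0,0,-0.08],"spin": 0},
  {"gripper": 0.06,"slide": [0,0,-0.11],"spin": 0},
  {"gripper": 0.06,"slide": [0,0,-0.11],"spin": 0},
])

```text
time_s: 11.75
ee_pos: [0.6184, 0.2802, 0.4373]
eef_rot: [3.135, -0.003, 1.481]
force: [-0.4, 0.9, 0.6]
grip_width: 0.0601
grip_force: 0.0
```

```bash
cat >> h.py <<'E'
S=np.array([[.5107,.1872],[.5197,.2868],[.6103,.1782],[.6193,.2778]])
def seated(i,cs=('wrist','scene','top')):
    for c in cs:
        im,d,P,k=shot(c); g=glass(im,P)
        Q=P[g&(np.linalg.norm(P[...,:2]-S[i],axis=-1)<.043)&(P[...,2]<.19)]
        if len(Q)>60:
            x,e=flask(Q,(*S[i],.087)); print(c,'seat',i,'off',(x[[0,1,4]]-[*S[i],.087]).round(4),'lean',x[2:4].round(3),round(e,4),len(Q))
def rack(X,Y,l,cs=('wrist','top')):
    for c in cs:
        im,d,P,k=shot(c); g=glass(im,P)&(P[...,2]<.155)
        Q=P[g&(np.abs(P[...,0]-X+.014)<.043)&(np.abs(P[...,1]-Y)<.042)]
        if len(Q)>60: x,e=flask(Q,(X,Y,.0525),l); print(c,'c',x[[0,1,4]].round(4),'lean',x[2:4].round(3),round(e,4),len(Q),'yaw',round(np.pi/2-np.arctan2(x[3],-x[2]),3))
E
python3 - <<'E'
from h import *
seated(3)
rack(.5633,-.1425,(-.3,-.1),('top',)); rack(.6483,-.142,(-.3,0),('top',)); rack(.6483,-.0575,(-.3,0),('top',)); rack(.4783,-.1425,(-.3,0),('top',))
go(.461,-.141,.42,1.495)
E
```

```text
wrist seat 3 off [-0.0002 -0.0009 -0.0014] lean [-0.002  0.016] 0.0005 3422
scene seat 3 off [-0.0029  0.0013 -0.001 ] lean [0.008 0.003] 0.001 859
top seat 3 off [0.0008 0.0015 0.0002] lean [-0.014 -0.031] 0.0009 608
top c [ 0.5644 -0.1401  0.0539] lean [-0.269 -0.026] 0.001 337 yaw 1.665
top c [ 0.6493 -0.1401  0.0538] lean [-0.281  0.068] 0.0009 501 yaw 1.335
top c [ 0.6494 -0.0548  0.0537] lean [-0.279  0.07 ] 0.001 492 yaw 1.325
top c [ 0.4798 -0.1404  0.0536] lean [-0.272 -0.014] 0.0013 229 yaw 1.621
slide [-0.4338, -0.1192, 0.0116] spin -0.0142 rows 10.0
```

Seat 3 is good, with about 1 mm offset and a lean under 0.02. Next is the front-right flask.

Call:
jog_arm([
  {"gripper": 0.07,"slide": [-0.048,-0.013,0],"spin": 0},
  {"gripper": 0.07,"slide": [-0.096,-0.026,0],"spin": 0},
  {"gripper": 0.07,"slide": [-0.144,-0.039,0],"spin": 0},
  {"gripper": 0.07,"slide": [-0.192,-0.052,0],"spin": 0},
  {"gripper": 0.07,"slide": [-0.24,-0.066,0],"spin": 0},
  {"gripper": 0.07,"slide": [-0.288,-0.079,0],"spin": 0},
  {"gripper": 0.07,"slide": [-0.336,-0.092,0],"spin": 0},
  {"gripper": 0.07,"slide": [-0.384,-0.105,0],"spin": 0},
])

```text
time_s: 12.9
ee_pos: [0.4784, -0.0943, 0.432]
eef_rot: [-3.141, -0.0, 1.481]
force: [1.0, -0.8, 0.3]
grip_width: 0.0702
grip_force: 0.0
```

Call:
jog_arm([
  {"gripper": 0.07,"slide": [-0.05,-0.014,0.012],"spin": 0},
  {"gripper": 0.07,"slide": [-0.05,-0.014,0.012],"spin": 0},
  {"gripper": 0.07,"slide": [-0.05,-0.014,0.012],"spin": 0},
])

```text
time_s: 13.2
ee_pos: [0.4608, -0.142, 0.4199]
eef_rot: [-3.141, -0.0, 1.478]
force: [0.2, 1.0, 0.8]
grip_width: 0.0701
grip_force: 0.0
```

Run:
```python
from h import *
rack(.4783,-.1425,(-.3,0),('wrist','wrist'))
rack(.5633,-.1425,(-.3,-.1),('wrist',))
go(.462,-.141,.292,1.495)
```

```text
wrist c [ 0.4784 -0.1427  0.0523] lean [-0.289  0.032] 0.0006 3264 yaw 1.461
wrist c [ 0.4784 -0.1427  0.0524] lean [-0.288  0.033] 0.0006 3246 yaw 1.457
wrist c [ 0.5633 -0.1426  0.0525] lean [-0.298 -0.043] 0.0006 3376 yaw 1.715
slide [-0.0007, 0.0005, 0.1284] spin -0.0129 rows 3.0
```

Call:
jog_arm([
  {"gripper": 0.07,"slide": [0,0,0.045],"spin": 0.015},
  {"gripper": 0.07,"slide": [0,0,0.09],"spin": 0.015},
  {"gripper": 0.07,"slide": [0,0,0.128],"spin": 0.015},
  {"gripper": 0.07,"slide": [0,0,0.128],"spin": 0.015},
  {"gripper": 0.045,"slide": [0,0.008,0.128],"spin": 0.015},
  {"gripper": 0.03,"slide": [0,0.016,0.128],"spin": 0.015},
  {"gripper": 0.01,"slide": [0,0.016,0.128],"spin": 0.015},
  {"gripper": 0.01,"slide": [0,0.016,0.128],"spin": 0.015},
], squeeze=40)

```text
time_s: 14.15
ee_pos: [0.4774, -0.1426, 0.2934]
eef_rot: [3.14, 0.0, 1.466]
force: [-0.7, -0.1, -0.5]
grip_width: 0.0412
grip_force: 0.2
```

Call:
jog_arm([
  {"gripper": 0.01,"slide": [0,0,0],"spin": 0},
  {"gripper": 0.01,"slide": [0,0,0],"spin": 0},
  {"gripper": 0.01,"slide": [0,0,0],"spin": 0},
  {"gripper": 0.01,"slide": [0,0,-0.04],"spin": 0},
  {"gripper": 0.01,"slide": [0,0,-0.08],"spin": 0},
  {"gripper": 0.01,"slide": [0,0,-0.12],"spin": 0},
  {"gripper": 0.01,"slide": [0,0,-0.14],"spin": 0},
  {"gripper": 0.01,"slide": [0,0,-0.14],"spin": 0},
])

```text
time_s: 14.95
ee_pos: [0.477, -0.1427, 0.4349]
eef_rot: [3.137, 0.001, 1.466]
force: [-0.4, 0.4, -2.2]
grip_width: 0.0286
grip_force: 40.0
```

Run:
```python
from h import *
held(('wrist','scene')); o=telemetry.get_obs(); print(o['grip_width'])
go(.520,.287,.43,1.481)
```

```text
wrist c-grasp [ 0.0024 -0.0007 -0.0599] lean [-0.015  0.011] 0.0007 8430
scene c-grasp [-0.0012  0.0018 -0.0627] lean [ 0.001 -0.004] 0.0013 601
0.028315365569305858
slide [0.4318, -0.0022, 0.0013] spin -0.0152 rows 9.0
```

Call:
jog_arm([
  {"gripper": 0.01,"slide": [0.048,0,0],"spin": -0.015},
  {"gripper": 0.01,"slide": [0.096,0,0],"spin": -0.015},
  {"gripper": 0.01,"slide": [0.144,0,0],"spin": -0.015},
  {"gripper": 0.01,"slide": [0.192,0,0],"spin": -0.015},
  {"gripper": 0.01,"slide": [0.24,0,0],"spin": -0.015},
  {"gripper": 0.01,"slide": [0.288,0,0],"spin": -0.015},
  {"gripper": 0.01,"slide": [0.336,-0.001,0],"spin": -0.015},
  {"gripper": 0.01,"slide": [0.384,-0.002,0],"spin": -0.015},
])

```text
time_s: 15.85
ee_pos: [0.5152, 0.2415, 0.43]
eef_rot: [-3.139, 0.001, 1.481]
force: [0.9, -1.0, -1.7]
grip_width: 0.0282
grip_force: 40.0
```

Call:
jog_arm([
  {"gripper": 0.01,"slide": [0.048,-0.001,0],"spin": 0},
  {"gripper": 0.01,"slide": [0.048,-0.001,0],"spin": 0},
  {"gripper": 0.01,"slide": [0.048,-0.001,0.04],"spin": 0},
  {"gripper": 0.01,"slide": [0.048,-0.001,0.07],"spin": 0},
  {"gripper": 0.01,"slide": [0.048,-0.001,0.085],"spin": 0},
  {"gripper": 0.01,"slide": [0.048,-0.001,0.085],"spin": 0},
])

```text
time_s: 16.45
ee_pos: [0.5183, 0.2868, 0.3432]
eef_rot: [-3.136, 0.004, 1.481]
force: [0.1, -0.4, -1.2]
grip_width: 0.0282
grip_force: 40.0
```

Run:
```python
from h import *
held(('wrist','scene','wrist')); o=telemetry.get_obs(); print(o['grip_width'],o['ee_pos'])
go(.519,.287,.3255,1.481)
```

```text
wrist c-grasp [ 0.0012 -0.0015 -0.06  ] lean [0.001 0.021] 0.0007 8435
scene c-grasp [-0.0008  0.0015 -0.0577] lean [ 0.031 -0.019] 0.001 690
wrist c-grasp [ 0.0028 -0.0006 -0.0562] lean [0.011 0.028] 0.0006 6910
0.028168822794163207 [0.51877948 0.28712772 0.34768129]
slide [-0.0001, 0.0002, 0.0222] spin -0.0004 rows 1.0
```

Call:
jog_arm([
  {"gripper": 0.01,"slide": [0,0,0.01],"spin": 0},
  {"gripper": 0.01,"slide": [0,0,0.015],"spin": 0},
  {"gripper": 0.01,"slide": [0,0,0.017],"spin": 0},
  {"gripper": 0.01,"slide": [0,0,0.018],"spin": 0},
  {"gripper": 0.01,"slide": [0,0,0.018],"spin": 0},
])

```text
time_s: 17.1
ee_pos: [0.5187, 0.2873, 0.3294]
eef_rot: [3.142, -0.0, 1.481]
force: [-0.7, 0.6, -0.7]
grip_width: 0.0283
grip_force: 40.0
```

Call:
jog_arm([
  {"gripper": 0.01,"slide": [0,0,0.0015],"spin": 0},
  {"gripper": 0.01,"slide": [0,0,0.0015],"spin": 0},
])

```text
time_s: 17.3
ee_pos: [0.5186, 0.2873, 0.3278]
eef_rot: [3.142, 0.0, 1.481]
force: [-0.1, -0.3, -1.9]
grip_width: 0.0284
grip_force: 40.0
```

Call:
jog_arm([
  {"gripper": 0.01,"slide": [0,0,0.001],"spin": 0},
  {"gripper": 0.01,"slide": [0,0,0.001],"spin": 0},
])

```text
time_s: 17.5
ee_pos: [0.5186, 0.2873, 0.3267]
eef_rot: [-3.141, 0.0, 1.481]
force: [0.3, -0.3, -0.8]
grip_width: 0.028
grip_force: 40.0
```

Call:
jog_arm([
  {"gripper": 0.01,"slide": [0,0,0.0015],"spin": 0},
  {"gripper": 0.01,"slide": [0,0,0.0015],"spin": 0},
])

```text
time_s: 17.7
ee_pos: [0.5187, 0.2874, 0.3259]
eef_rot: [3.141, -0.0, 1.481]
force: [-1.3, -0.4, 4.5]
grip_width: 0.0282
grip_force: 40.0
```

Call:
jog_arm([
  {"gripper": 0.01,"slide": [0,0,0.001],"spin": 0},
  {"gripper": 0.01,"slide": [0,0,0.001],"spin": 0},
])

```text
time_s: 17.9
ee_pos: [0.5187, 0.2874, 0.3257]
eef_rot: [3.14, -0.001, 1.481]
force: [-3.6, -1.3, 10.9]
grip_width: 0.0284
grip_force: 40.0
```

Call:
jog_arm([
  {"gripper": 0.01,"slide": [0,0,-0.0015],"spin": 0},
  {"gripper": 0.03,"slide": [0,0,-0.0015],"spin": 0},
  {"gripper": 0.04,"slide": [0,0,-0.0015],"spin": 0},
  {"gripper": 0.06,"slide": [0,0,-0.0015],"spin": 0},
  {"gripper": 0.06,"slide": [0,0,-0.04],"spin": 0},
  {"gripper": 0.06,"slide": [0,0,-0.08],"spin": 0},
  {"gripper": 0.06,"slide": [0,0,-0.105],"spin": 0},
  {"gripper": 0.06,"slide": [0,0,-0.105],"spin": 0},
])

```text
time_s: 18.7
ee_pos: [0.5186, 0.2873, 0.4331]
eef_rot: [3.136, -0.003, 1.481]
force: [-0.3, -0.8, -0.7]
grip_width: 0.0598
grip_force: 0.0
```

Run:
```python
from h import *
seated(1,('wrist','scene'))
go(.547,-.145,.43,1.715)
```

```text
wrist seat 1 off [-0.0002 -0.001  -0.0014] lean [-0.011  0.014] 0.0005 3527
scene seat 1 off [-0.003   0.0011 -0.001 ] lean [-0.004 -0.001] 0.001 842
slide [-0.428, 0.0672, -0.0011] spin -0.2342 rows 9.0
```

Call:
jog_arm([
  {"gripper": 0.07,"slide": [-0.048,0.008,0],"spin": -0.03},
  {"gripper": 0.07,"slide": [-0.096,0.016,0],"spin": -0.06},
  {"gripper": 0.07,"slide": [-0.144,0.024,0],"spin": -0.09},
  {"gripper": 0.07,"slide": [-0.192,0.031,0],"spin": -0.12},
  {"gripper": 0.07,"slide": [-0.24,0.038,0],"spin": -0.15},
  {"gripper": 0.07,"slide": [-0.288,0.045,0],"spin": -0.18},
  {"gripper": 0.07,"slide": [-0.336,0.053,0],"spin": -0.21},
  {"gripper": 0.07,"slide": [-0.384,0.061,0],"spin": -0.234},
])

```text
time_s: 19.6
ee_pos: [0.5446, -0.1026, 0.4277]
eef_rot: [-3.139, -0.001, 1.716]
force: [0.9, -0.4, -0.6]
grip_width: 0.0702
grip_force: 0.0
```

Run:
```python
from h import *
rack(.5633,-.1425,(-.3,-.1),('wrist',))
go(.547,-.145,.42,1.715)
```

```text
wrist c [ 0.5634 -0.1426  0.0524] lean [-0.292 -0.05 ] 0.0005 3094 yaw 1.739
slide [-0.0366, -0.003, 0.0074] spin -0.0014 rows 1.0
```

Call:
jog_arm([
  {"gripper": 0.07,"slide": [-0.037,-0.003,0.008],"spin": -0.015},
  {"gripper": 0.07,"slide": [-0.037,-0.003,0.008],"spin": -0.015},
  {"gripper": 0.07,"slide": [-0.037,-0.003,0.008],"spin": -0.015},
  {"gripper": 0.07,"slide": [-0.037,-0.003,0.008],"spin": -0.015},
])

```text
time_s: 20.05
ee_pos: [0.5473, -0.1369, 0.4208]
eef_rot: [-3.141, -0.001, 1.73]
force: [-0.3, 1.0, 0.9]
grip_width: 0.0695
grip_force: 0.0
```

Call:
jog_arm([
  {"gripper": 0.07,"slide": [-0.008,-0.001,0.04],"spin": 0},
  {"gripper": 0.07,"slide": [-0.008,-0.001,0.085],"spin": 0},
  {"gripper": 0.07,"slide": [-0.008,-0.001,0.129],"spin": 0},
  {"gripper": 0.07,"slide": [-0.008,-0.001,0.129],"spin": 0},
])

```text
time_s: 20.45
ee_pos: [0.5466, -0.1444, 0.2873]
eef_rot: [-3.134, -0.004, 1.731]
force: [-0.0, 0.2, 0.9]
grip_width: 0.0702
grip_force: 0.0
```

Call:
jog_arm([
  {"gripper": 0.045,"slide": [0,0.008,-0.001],"spin": 0},
  {"gripper": 0.03,"slide": [0,0.017,-0.001],"spin": 0},
  {"gripper": 0.01,"slide": [0,0.017,-0.001],"spin": 0},
  {"gripper": 0.01,"slide": [0,0.017,-0.001],"spin": 0},
  {"gripper": 0.01,"slide": [0,0.017,-0.001],"spin": 0},
  {"gripper": 0.01,"slide": [0,0.017,-0.001],"spin": 0},
  {"gripper": 0.01,"slide": [0,0.017,-0.001],"spin": 0},
])

```text
time_s: 21.15
ee_pos: [0.5642, -0.1431, 0.2936]
eef_rot: [3.141, 0.0, 1.73]
force: [-0.5, 0.1, 0.4]
grip_width: 0.0285
grip_force: 40.0
```

Call:
jog_arm([
  {"gripper": 0.01,"slide": [0,0,-0.04],"spin": 0},
  {"gripper": 0.01,"slide": [0,0,-0.08],"spin": 0},
  {"gripper": 0.01,"slide": [0,0,-0.12],"spin": 0},
  {"gripper": 0.01,"slide": [0,0,-0.16],"spin": 0},
  {"gripper": 0.01,"slide": [0,0,-0.16],"spin": 0},
])

```text
time_s: 21.65
ee_pos: [0.564, -0.143, 0.459]
eef_rot: [3.134, 0.004, 1.73]
force: [-0.9, 0.3, -1.3]
grip_width: 0.0285
grip_force: 40.0
```

Run:
```python
from h import *
held(('wrist','scene')); o=telemetry.get_obs(); print(o['grip_width'],o['ee_pos'])
go(.6097,.1785,.45,1.481)
```

```text
wrist c-grasp [ 0.0005  0.0002 -0.0609] lean [-0.002  0.03 ] 0.0007 8313
scene c-grasp [-0.0031  0.003  -0.0648] lean [0.037 0.004] 0.0012 628
0.028318849842264876 [ 0.56412186 -0.14305495  0.45337629]
slide [0.3103, 0.0959, 0.0033] spin 0.2486 rows 7.0
```

Call:
jog_arm([
  {"gripper": 0.01,"slide": [0.046,0.014,0.0],"spin": 0.035},
  {"gripper": 0.01,"slide": [0.09,0.028,0.0],"spin": 0.07},
  {"gripper": 0.01,"slide": [0.135,0.042,0.0],"spin": 0.105},
  {"gripper": 0.01,"slide": [0.18,0.056,0.0],"spin": 0.14},
  {"gripper": 0.01,"slide": [0.225,0.07,0.0],"spin": 0.18},
  {"gripper": 0.01,"slide": [0.27,0.083,0.0],"spin": 0.22},
  {"gripper": 0.01,"slide": [0.31,0.096,0.0],"spin": 0.248},
  {"gripper": 0.01,"slide": [0.31,0.096,0.0],"spin": 0.248},
])

```text
time_s: 22.55
ee_pos: [0.61, 0.1827, 0.4504]
eef_rot: [-3.138, 0.0, 1.485]
force: [-0.8, -1.1, -0.9]
grip_width: 0.0282
grip_force: 40.0
```

Call:
jog_arm([
  {"gripper": 0.01,"slide": [0,0,0],"spin": 0},
  {"gripper": 0.01,"slide": [0,0,0.04],"spin": 0},
  {"gripper": 0.01,"slide": [0,0,0.08],"spin": 0},
  {"gripper": 0.01,"slide": [0,0,0.105],"spin": 0},
  {"gripper": 0.01,"slide": [0,0,0.105],"spin": 0},
  {"gripper": 0.01,"slide": [0,0,0.105],"spin": 0},
])

```text
time_s: 23.15
ee_pos: [0.6102, 0.1773, 0.349]
eef_rot: [-3.142, 0.0, 1.481]
force: [0.1, 0.0, -0.6]
grip_width: 0.0284
grip_force: 40.0
```

Run:
```python
from h import *
held(('wrist','scene','wrist')); o=telemetry.get_obs(); print(o['grip_width'],o['ee_pos'])
go(.6097,.1785,.327,1.481)
```

```text
wrist c-grasp [-0.0001 -0.0008 -0.061 ] lean [0.016 0.04 ] 0.0007 8235
scene c-grasp [-0.0026  0.0019 -0.0597] lean [0.049 0.01 ] 0.001 721
wrist c-grasp [ 0.0005 -0.0002 -0.0596] lean [0.014 0.039] 0.0007 8233
0.028207736786525932 [0.61018775 0.17791453 0.35026661]
slide [0.0005, -0.0006, 0.0233] spin 0.0004 rows 1.0
```

Call:
jog_arm([
  {"gripper": 0.01,"slide": [0,0,0.012],"spin": 0},
  {"gripper": 0.01,"slide": [0,0,0.018],"spin": 0},
  {"gripper": 0.01,"slide": [0,0,0.021],"spin": 0},
  {"gripper": 0.01,"slide": [0,0,0.022],"spin": 0},
  {"gripper": 0.01,"slide": [0,0,0.022],"spin": 0},
])

```text
time_s: 23.8
ee_pos: [0.6101, 0.1783, 0.3266]
eef_rot: [3.141, -0.0, 1.482]
force: [0.6, 0.9, 1.4]
grip_width: 0.0281
grip_force: 40.0
```

Call:
jog_arm([
  {"gripper": 0.01,"slide": [0,0,0.0015],"spin": 0},
  {"gripper": 0.01,"slide": [0,0,0.0015],"spin": 0},
])

```text
time_s: 24.0
ee_pos: [0.6102, 0.1783, 0.3263]
eef_rot: [3.139, -0.001, 1.482]
force: [-0.8, -0.2, 9.7]
grip_width: 0.0284
grip_force: 40.0
```

Call:
jog_arm([
  {"gripper": 0.01,"slide": [0,0,-0.001],"spin": 0},
  {"gripper": 0.03,"slide": [0,0,-0.001],"spin": 0},
  {"gripper": 0.04,"slide": [0,0,-0.001],"spin": 0},
  {"gripper": 0.06,"slide": [0,0,-0.001],"spin": 0},
  {"gripper": 0.06,"slide": [0,0,-0.04],"spin": 0},
  {"gripper": 0.06,"slide": [0,0,-0.08],"spin": 0},
  {"gripper": 0.06,"slide": [0,0,-0.105],"spin": 0},
  {"gripper": 0.06,"slide": [0,0,-0.105],"spin": 0},
])

```text
time_s: 24.8
ee_pos: [0.6099, 0.1783, 0.4337]
eef_rot: [3.136, -0.002, 1.482]
force: [-0.4, -0.1, -0.1]
grip_width: 0.0597
grip_force: 0.0
```

Run:
```python
from h import *
seated(2)
go(.6315,-.0545,.42,1.43)
```

```text
wrist seat 2 off [-0.0002 -0.0008 -0.0015] lean [0.016 0.043] 0.0006 3414
scene seat 2 off [-0.0028  0.0014 -0.0014] lean [0.024 0.027] 0.0011 766
top seat 2 off [0.0008 0.0013 0.    ] lean [0.003 0.029] 0.0007 357
slide [-0.2299, 0.0421, 0.0084] spin 0.0518 rows 5.0
```

Call:
jog_arm([
  {"gripper": 0.07,"slide": [-0.048,0.009,0],"spin": 0.05},
  {"gripper": 0.07,"slide": [-0.096,0.018,0],"spin": 0.05},
  {"gripper": 0.07,"slide": [-0.144,0.027,0],"spin": 0.05},
  {"gripper": 0.07,"slide": [-0.192,0.035,0],"spin": 0.05},
  {"gripper": 0.07,"slide": [-0.23,0.042,0.008],"spin": 0.05},
  {"gripper": 0.07,"slide": [-0.23,0.042,0.008],"spin": 0.05},
  {"gripper": 0.07,"slide": [-0.23,0.042,0.008],"spin": 0.05},
])

```text
time_s: 25.65
ee_pos: [0.6314, -0.055, 0.4202]
eef_rot: [-3.139, -0.0, 1.43]
force: [-0.5, 0.2, 0.2]
grip_width: 0.0704
grip_force: 0.0
```

Run:
```python
from h import *
rack(.6484,-.057,(-.3,0),('wrist','scene'))
go(.6315,-.0545,.293,1.43)
```

```text
wrist c [ 0.6481 -0.0571  0.0523] lean [-0.279  0.079] 0.0006 3199 yaw 1.293
scene c [ 0.6455 -0.0548  0.0522] lean [-0.282  0.068] 0.0013 592 yaw 1.333
slide [-0.0011, 0.0003, 0.1282] spin 0.0028 rows 3.0
```

Call:
jog_arm([
  {"gripper": 0.07,"slide": [0.001,0,0.04],"spin": 0.1},
  {"gripper": 0.07,"slide": [0.001,0,0.085],"spin": 0.1},
  {"gripper": 0.07,"slide": [0.001,0,0.128],"spin": 0.1},
  {"gripper": 0.07,"slide": [0.001,0,0.128],"spin": 0.1},
  {"gripper": 0.045,"slide": [0.0,0.008,0.128],"spin": 0.1},
  {"gripper": 0.03,"slide": [-0.001,0.017,0.128],"spin": 0.1},
  {"gripper": 0.01,"slide": [-0.001,0.017,0.128],"spin": 0.1},
  {"gripper": 0.01,"slide": [-0.001,0.017,0.128],"spin": 0.1},
])

```text
time_s: 26.55
ee_pos: [0.6484, -0.0577, 0.2959]
eef_rot: [3.139, -0.0, 1.332]
force: [0.0, 0.3, 0.3]
grip_width: 0.0413
grip_force: 0.2
```

Call:
jog_arm([
  {"gripper": 0.01,"slide": [0,0,0],"spin": 0},
  {"gripper": 0.01,"slide": [0,0,0],"spin": 0},
  {"gripper": 0.01,"slide": [0,0,0],"spin": 0},
  {"gripper": 0.01,"slide": [0,0,-0.04],"spin": 0},
  {"gripper": 0.01,"slide": [0,0,-0.08],"spin": 0},
  {"gripper": 0.01,"slide": [0,0,-0.12],"spin": 0},
  {"gripper": 0.01,"slide": [0,0,-0.15],"spin": 0},
  {"gripper": 0.01,"slide": [0,0,-0.15],"spin": 0},
])

```text
time_s: 27.35
ee_pos: [0.6477, -0.0578, 0.4487]
eef_rot: [3.134, -0.001, 1.332]
force: [0.3, -0.5, -1.7]
grip_width: 0.0284
grip_force: 40.0
```

Run:
```python
from h import *
held(('wrist','scene')); o=telemetry.get_obs(); print(o['grip_width'],o['ee_pos'])
go(.5105,.1875,.445,1.481)
```

```text
wrist c-grasp [ 0.0015 -0.0005 -0.0614] lean [-0.013 -0.019] 0.0007 8447
scene c-grasp [-0.0021  0.0017 -0.065 ] lean [-0.    -0.035] 0.0011 754
0.02804228217105181 [ 0.64797391 -0.05791197  0.44334083]
slide [0.2059, -0.1917, -0.0016] spin -0.1492 rows 6.0
```

Call:
jog_arm([
  {"gripper": 0.01,"slide": [0.034,-0.032,0],"spin": -0.025},
  {"gripper": 0.01,"slide": [0.068,-0.064,0],"spin": -0.05},
  {"gripper": 0.01,"slide": [0.102,-0.096,0],"spin": -0.075},
  {"gripper": 0.01,"slide": [0.137,-0.128,0],"spin": -0.1},
  {"gripper": 0.01,"slide": [0.171,-0.16,0],"spin": -0.125},
  {"gripper": 0.01,"slide": [0.206,-0.192,0],"spin": -0.149},
  {"gripper": 0.01,"slide": [0.206,-0.192,0],"spin": -0.149},
  {"gripper": 0.01,"slide": [0.206,-0.192,0],"spin": -0.149},
])

```text
time_s: 28.25
ee_pos: [0.5099, 0.1884, 0.4424]
eef_rot: [-3.14, 0.001, 1.483]
force: [-0.3, -0.5, -1.1]
grip_width: 0.0279
grip_force: 40.0
```

Call:
jog_arm([
  {"gripper": 0.01,"slide": [0,0,0],"spin": 0},
  {"gripper": 0.01,"slide": [0,0,0.04],"spin": 0},
  {"gripper": 0.01,"slide": [0,0,0.08],"spin": 0},
  {"gripper": 0.01,"slide": [0,0,0.1],"spin": 0},
  {"gripper": 0.01,"slide": [0,0,0.1],"spin": 0},
  {"gripper": 0.01,"slide": [0,0,0.1],"spin": 0},
])

```text
time_s: 28.85
ee_pos: [0.5109, 0.187, 0.3443]
eef_rot: [3.142, -0.0, 1.479]
force: [0.9, 0.5, 0.1]
grip_width: 0.0286
grip_force: 40.0
```

Run:
```python
from h import *
held(('wrist','scene')); o=telemetry.get_obs(); print(o['grip_width'],o['ee_pos'])
go(.5105,.1875,.3275,1.481)
```

```text
wrist c-grasp [ 0.001  -0.0005 -0.0614] lean [-0.002 -0.021] 0.0007 8513
scene c-grasp [-0.0018  0.0021 -0.0604] lean [ 0.033 -0.052] 0.0011 671
0.028050127312634173 [0.51076545 0.18731802 0.34529177]
slide [0.0001, -0.0003, 0.0178] spin -0.0009 rows 1.0
```

Call:
jog_arm([
  {"gripper": 0.01,"slide": [0,0,0.01],"spin": 0},
  {"gripper": 0.01,"slide": [0,0,0.014],"spin": 0},
  {"gripper": 0.01,"slide": [0,0,0.016],"spin": 0},
  {"gripper": 0.01,"slide": [0,0,0.017],"spin": 0},
  {"gripper": 0.01,"slide": [0,0,0.017],"spin": 0},
])

```text
time_s: 29.45
ee_pos: [0.5104, 0.1877, 0.3274]
eef_rot: [3.141, -0.0, 1.481]
force: [-1.7, -0.8, 3.8]
grip_width: 0.0287
grip_force: 40.0
```

Call:
jog_arm([
  {"gripper": 0.01,"slide": [0,0,0.0015],"spin": 0},
  {"gripper": 0.01,"slide": [0,0,0.0015],"spin": 0},
])

```text
time_s: 29.65
ee_pos: [0.5105, 0.1877, 0.327]
eef_rot: [3.139, -0.001, 1.481]
force: [-3.6, -1.9, 13.6]
grip_width: 0.0281
grip_force: 40.0
```

Call:
jog_arm([
  {"gripper": 0.01,"slide": [0,0,-0.0015],"spin": 0},
  {"gripper": 0.03,"slide": [0,0,-0.0015],"spin": 0},
  {"gripper": 0.04,"slide": [0,0,-0.0015],"spin": 0},
  {"gripper": 0.06,"slide": [0,0,-0.0015],"spin": 0},
  {"gripper": 0.06,"slide": [0,0,-0.04],"spin": 0},
  {"gripper": 0.06,"slide": [0,0,-0.08],"spin": 0},
  {"gripper": 0.06,"slide": [0,0,-0.105],"spin": 0},
  {"gripper": 0.06,"slide": [0,0,-0.105],"spin": 0},
])

```text
time_s: 30.45
ee_pos: [0.5103, 0.1877, 0.4338]
eef_rot: [3.136, -0.002, 1.481]
force: [-0.7, -0.7, -0.1]
grip_width: 0.0599
grip_force: 0.0
```

Run:
```python
from h import *
seated(0)
for i in(1,2,3): seated(i,('scene','top'))
go(.6325,-.139,.42,1.35)
```

```text
wrist seat 0 off [-0.0002 -0.0009 -0.0014] lean [-0.006 -0.022] 0.0005 3638
scene seat 0 off [-0.0027  0.0012 -0.0013] lean [-0.002 -0.032] 0.001 760
top seat 0 off [0.0008 0.0013 0.0001] lean [-0.009 -0.013] 0.0009 501
scene seat 1 off [-0.003   0.0011 -0.0009] lean [ 0.    -0.004] 0.001 848
scene seat 2 off [-0.003   0.0012 -0.0012] lean [0.026 0.033] 0.0011 771
top seat 2 off [ 0.0007  0.0013 -0.    ] lean [-0.025  0.018] 0.0009 523
scene seat 3 off [-0.0029  0.0013 -0.0012] lean [0.005 0.005] 0.001 867
top seat 3 off [0.0006 0.0014 0.0002] lean [-0.045 -0.047] 0.001 371
slide [-0.3144, 0.151, 0.0097] spin 0.1308 rows 7.0
```

Call:
jog_arm([
  {"gripper": 0.07,"slide": [-0.042,0.02,0],"spin": 0.02},
  {"gripper": 0.07,"slide": [-0.084,0.04,0],"spin": 0.04},
  {"gripper": 0.07,"slide": [-0.126,0.06,0],"spin": 0.06},
  {"gripper": 0.07,"slide": [-0.168,0.08,0],"spin": 0.08},
  {"gripper": 0.07,"slide": [-0.21,0.1,0],"spin": 0.1},
  {"gripper": 0.07,"slide": [-0.252,0.12,0],"spin": 0.12},
  {"gripper": 0.07,"slide": [-0.294,0.14,0.005],"spin": 0.13},
  {"gripper": 0.07,"slide": [-0.314,0.151,0.01],"spin": 0.13},
])

```text
time_s: 31.7
ee_pos: [0.6329, -0.1421, 0.4195]
eef_rot: [-3.141, 0.0, 1.348]
force: [-0.2, -0.1, -0.4]
grip_width: 0.0701
grip_force: 0.0
```

Call:
jog_arm([
  {"gripper": 0.07,"slide": [0,0,0],"spin": 0},
  {"gripper": 0.07,"slide": [0,0,0],"spin": 0},
])

```text
time_s: 31.9
ee_pos: [0.6324, -0.1385, 0.4198]
eef_rot: [-3.141, -0.0, 1.35]
force: [-0.5, 0.1, 0.5]
grip_width: 0.0701
grip_force: 0.0
```

Run:
```python
from h import *
rack(.6484,-.142,(-.3,0),('wrist','scene'))
go(.6335,-.139,.284,1.35)
im,d,P,k=shot('top'); save(im,'top2.png')
m=finder.masks_of('tray','top'); print([r['confidence'] for r in m])
Q=P[m[0]['region']]; rim=Q[Q[:,2]>.036]; fl=Q[Q[:,2]<.012]
print('rim',rim.min(0).round(3),rim.max(0).round(3),len(rim),'floor ctr',fl.mean(0).round(3),cv2.minAreaRect(rim[:,:2].astype(np.float32)))
```

```text
wrist c [ 0.6485 -0.142   0.0524] lean [-0.296  0.073] 0.0004 2680 yaw 1.329
scene c [ 0.6458 -0.1398  0.0525] lean [-0.28  0.09] 0.0012 463 yaw 1.259
slide [-0.0013, 0.0015, 0.1367] spin 0.0019 rows 3.0
[0.73]
rim [ 0.406 -0.397  0.036] [ 0.624 -0.128  0.538] 394 floor ctr [ 0.507 -0.357  0.004] ((0.5167335867881775, -0.26210817694664), (0.26853087544441223, 0.2181960940361023), 89.1440200805664)
```

Call:
jog_arm([
  {"gripper": 0.07,"slide": [-0.001,0.001,0.045],"spin": 0.03},
  {"gripper": 0.07,"slide": [-0.001,0.001,0.09],"spin": 0.03},
  {"gripper": 0.07,"slide": [-0.001,0.001,0.135],"spin": 0.03},
  {"gripper": 0.07,"slide": [-0.001,0.001,0.135],"spin": 0.03},
  {"gripper": 0.045,"slide": [-0.001,0.008,0.135],"spin": 0.03},
  {"gripper": 0.03,"slide": [-0.001,0.016,0.135],"spin": 0.03},
  {"gripper": 0.01,"slide": [-0.001,0.016,0.135],"spin": 0.03},
  {"gripper": 0.01,"slide": [-0.001,0.016,0.135],"spin": 0.03},
])

```text
time_s: 32.9
ee_pos: [0.648, -0.143, 0.286]
eef_rot: [3.141, 0.0, 1.321]
force: [-0.8, 1.1, -0.1]
grip_width: 0.0414
grip_force: 0.2
```

Call:
jog_arm([
  {"gripper": 0.01,"slide": [0,0,0],"spin": 0},
  {"gripper": 0.01,"slide": [0,0,0],"spin": 0},
  {"gripper": 0.01,"slide": [0,0,0],"spin": 0},
  {"gripper": 0.01,"slide": [0,0,-0.04],"spin": 0},
  {"gripper": 0.01,"slide": [0,0,-0.08],"spin": 0},
  {"gripper": 0.01,"slide": [0,0,-0.11],"spin": 0},
  {"gripper": 0.01,"slide": [0,0,-0.11],"spin": 0},
])

```text
time_s: 33.6
ee_pos: [0.6478, -0.1431, 0.4003]
eef_rot: [3.134, 0.0, 1.321]
force: [1.0, -0.9, -1.3]
grip_width: 0.0235
grip_force: 40.0
```

Run:
```python
from h import *
held(('wrist','scene'),.052); o=telemetry.get_obs(); print(o['grip_width'],o['ee_pos'])
im,d,P,k=shot('scene'); save(im,'s2.png')
m=finder.masks_of('tray','scene'); print([r['confidence'] for r in m])
Q=P[m[0]['region']]; Q=Q[(Q[:,2]<.05)&(Q[:,1]<-.2)]; rim=Q[Q[:,2]>.036]; fl=Q[Q[:,2]<.012]
print('rim',rim.min(0).round(3),rim.max(0).round(3),len(rim),'floor ctr',fl.mean(0).round(3),cv2.minAreaRect(rim[:,:2].astype(np.float32)))
```

```text
wrist c-grasp [ 0.0017  0.0001 -0.0525] lean [-0.023 -0.049] 0.0004 6425
scene c-grasp [-0.002   0.0025 -0.0562] lean [ 0.001 -0.049] 0.0013 549
0.023440460996557663 [ 0.64772093 -0.14305671  0.39499642]
[0.65]
rim [ 0.402 -0.397  0.036] [ 0.627 -0.247  0.047] 301 floor ctr [ 0.487 -0.335  0.004] ((0.5134921669960022, -0.32342708110809326), (0.14545178413391113, 0.22336263954639435), 87.76536560058594)
```

View pics/s2.png

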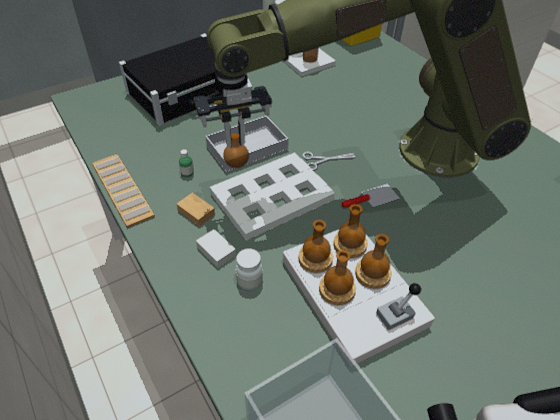

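All four sound flasks are seated (around (345,260)). The tray is at (247,143), with its centre near (0.515, −0.325). I'm carrying the broken flask there.

```bash
python3 -c "
from h import *
go(.525,-.324,.38,1.321)"
```

```text
slide [-0.2057, -0.0742, 0.0136] spin -0.0002 rows 5.0
```

Call:
jog_arm([
  {"gripper": 0.01,"slide": [-0.045,-0.016,0],"spin": 0},
  {"gripper": 0.01,"slide": [-0.09,-0.032,0],"spin": 0},
  {"gripper": 0.01,"slide": [-0.135,-0.048,0],"spin": 0},
  {"gripper": 0.01,"slide": [-0.175,-0.063,0],"spin": 0},
  {"gripper": 0.01,"slide": [-0.206,-0.074,0.01],"spin": 0},
  {"gripper": 0.01,"slide": [-0.206,-0.074,0.01],"spin": 0},
  {"gripper": 0.01,"slide": [-0.206,-0.074,0.01],"spin": 0},
])

```text
time_s: 34.5
ee_pos: [0.525, -0.3247, 0.384]
eef_rot: [-3.139, -0.001, 1.32]
force: [1.6, 0.2, -0.9]
grip_width: 0.0233
grip_force: 40.0
```

Run:
```python
from h import *
held(('wrist','scene'),.052); im,d,P,k=shot('wrist'); save(im,'w5.png')
im,d,P,k=shot('scene')
m=finder.masks_of('tray','scene'); print([r['confidence'] for r in m])
Q=P[m[0]['region']]; Q=Q[(Q[:,2]<.05)&(Q[:,1]<-.2)]; rim=Q[Q[:,2]>.036]
print('rim',rim.min(0).round(3),rim.max(0).round(3),len(rim))
go(.525,-.324,.28,1.321)
```

```text
wrist c-grasp [ 0.0012  0.0003 -0.0525] lean [-0.014 -0.053] 0.0004 6401
scene c-grasp [-0.001   0.0033 -0.0527] lean [ 0.02  -0.038] 0.0014 446
[0.81]
rim [ 0.401 -0.397  0.036] [ 0.626 -0.249  0.049] 435
slide [-0.0007, -0.0007, 0.1053] spin 0.0013 rows 3.0
```

View pics/w5.png

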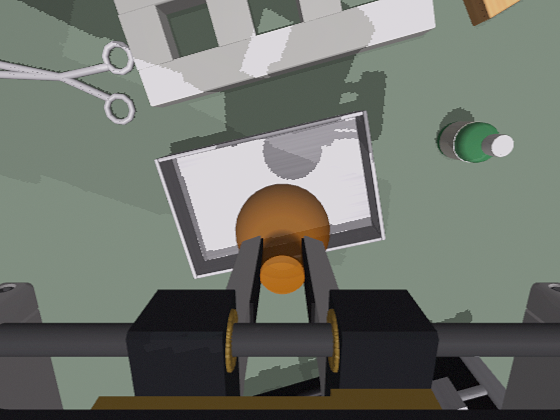

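The flask (283,225) hangs over the tray floor, clear of the walls. I'll lower it.

Call:
jog_arm([
  {"gripper": 0.01,"slide": [0,0,0.04],"spin": 0},
  {"gripper": 0.01,"slide": [0,0,0.08],"spin": 0},
  {"gripper": 0.01,"slide": [0,0,0.102],"spin": 0},
  {"gripper": 0.01,"slide": [0,0,0.108],"spin": 0},
  {"gripper": 0.01,"slide": [0,0,0.11],"spin": 0},
  {"gripper": 0.01,"slide": [0,0,0.11],"spin": 0},
])

```text
time_s: 35.35
ee_pos: [0.5256, -0.3243, 0.2766]
eef_rot: [3.14, 0.001, 1.321]
force: [0.2, 0.3, -0.7]
grip_width: 0.0234
grip_force: 40.0
```

Call:
jog_arm([
  {"gripper": 0.01,"slide": [0,0,0.002],"spin": 0},
  {"gripper": 0.01,"slide": [0,0,0.002],"spin": 0},
])

```text
time_s: 35.55
ee_pos: [0.5253, -0.3244, 0.2741]
eef_rot: [3.14, 0.0, 1.321]
force: [-0.9, 0.3, -0.8]
grip_width: 0.0233
grip_force: 40.0
```

Call:
jog_arm([
  {"gripper": 0.01,"slide": [0,0,0.002],"spin": 0},
  {"gripper": 0.01,"slide": [0,0,0.002],"spin": 0},
])

```text
time_s: 35.75
ee_pos: [0.5252, -0.3244, 0.2714]
eef_rot: [3.142, -0.0, 1.321]
force: [0.4, -0.8, -1.3]
grip_width: 0.0237
grip_force: 40.0
```

Call:
jog_arm([
  {"gripper": 0.01,"slide": [0,0,0.001],"spin": 0},
  {"gripper": 0.01,"slide": [0,0,0.001],"spin": 0},
])

```text
time_s: 35.95
ee_pos: [0.5252, -0.3244, 0.2702]
eef_rot: [-3.141, -0.0, 1.321]
force: [-0.3, -0.3, -1.3]
grip_width: 0.0229
grip_force: 40.0
```

Call:
jog_arm([
  {"gripper": 0.01,"slide": [0,0,0.0015],"spin": 0},
  {"gripper": 0.01,"slide": [0,0,0.0015],"spin": 0},
])

```text
time_s: 36.15
ee_pos: [0.5253, -0.3244, 0.2692]
eef_rot: [3.141, 0.0, 1.321]
force: [-0.3, -0.9, 2.3]
grip_width: 0.0235
grip_force: 40.0
```

Contact. I'll release, rise, and let it settle.

Call:
jog_arm([
  {"gripper": 0.03,"slide": [0,0,0],"spin": 0},
  {"gripper": 0.05,"slide": [0,0,0],"spin": 0},
  {"gripper": 0.06,"slide": [0,0,0],"spin": 0},
  {"gripper": 0.06,"slide": [0,0,0],"spin": 0},
  {"gripper": 0.06,"slide": [0,0,-0.05],"spin": 0},
  {"gripper": 0.05,"slide": [0,0,-0.1],"spin": 0},
  {"gripper": 0.05,"slide": [0,0,-0.15],"spin": 0},
  {"gripper": 0.05,"slide": [0,0,-0.165],"spin": 0},
])

```text
time_s: 36.95
ee_pos: [0.5249, -0.3241, 0.4399]
eef_rot: [3.134, 0.003, 1.321]
force: [0.1, -0.5, 0.4]
grip_width: 0.0503
grip_force: 0.0
```

Run:
```python
from h import *
im,d,P,k=shot('wrist'); g=glass(im,P)
Q=P[g&(np.linalg.norm(P[...,:2]-[.525,-.324],axis=-1)<.08)&(P[...,2]<.13)]; x,e=flask(Q,(.525,-.324,.038)); print(x.round(3),e)
ball('scene')
go(.5165,.4045,.435,1.481)
```

```text
[ 0.527 -0.324 -0.01  -0.049  0.037] 0.0003930680092995402
 ball 108 [0.5186 0.4067 0.1355] [0.506 0.393 0.124] [0.528 0.416 0.142]
slide [0.704, -0.1886, -0.0004] spin -0.1602 rows 15.0
```

Call:
jog_arm([
  {"gripper": 0.05,"slide": [0.044,-0.012,0],"spin": 0},
  {"gripper": 0.05,"slide": [0.088,-0.024,0],"spin": 0},
  {"gripper": 0.05,"slide": [0.132,-0.035,0],"spin": 0},
  {"gripper": 0.05,"slide": [0.176,-0.047,0],"spin": 0},
  {"gripper": 0.05,"slide": [0.22,-0.059,0],"spin": 0},
  {"gripper": 0.05,"slide": [0.264,-0.071,0],"spin": 0},
  {"gripper": 0.05,"slide": [0.308,-0.083,0],"spin": 0},
  {"gripper": 0.05,"slide": [0.352,-0.094,0],"spin": 0},
])

```text
time_s: 37.85
ee_pos: [0.5208, 0.0417, 0.432]
eef_rot: [-3.139, 0.001, 1.321]
force: [0.2, 0.3, 0.3]
grip_width: 0.0501
grip_force: 0.0
```

Call:
jog_arm([
  {"gripper": 0.05,"slide": [0.044,-0.012,0],"spin": -0.02},
  {"gripper": 0.05,"slide": [0.088,-0.024,0],"spin": -0.04},
  {"gripper": 0.05,"slide": [0.132,-0.035,0],"spin": -0.06},
  {"gripper": 0.05,"slide": [0.176,-0.047,0],"spin": -0.08},
  {"gripper": 0.05,"slide": [0.22,-0.059,0],"spin": -0.1},
  {"gripper": 0.05,"slide": [0.264,-0.071,0],"spin": -0.12},
  {"gripper": 0.05,"slide": [0.308,-0.083,0],"spin": -0.14},
  {"gripper": 0.05,"slide": [0.352,-0.094,0],"spin": -0.16},
])

```text
time_s: 38.65
ee_pos: [0.5169, 0.4062, 0.4315]
eef_rot: [-3.139, 0.002, 1.482]
force: [0.9, -0.7, 0.3]
grip_width: 0.0502
grip_force: 0.0
```

Call:
jog_arm([
  {"gripper": 0.05,"slide": [0,0,0],"spin": 0},
  {"gripper": 0.05,"slide": [0,0,0],"spin": 0},
])

```text
time_s: 38.85
ee_pos: [0.5171, 0.4049, 0.4313]
eef_rot: [-3.139, 0.002, 1.482]
force: [0.4, -0.4, -1.1]
grip_width: 0.05
grip_force: 0.0
```

Run:
```python
from h import *
ball()
go(.5165,.4045,.316,1.481)
```

```text
ball 552 [0.5171 0.4045 0.1369] [0.505 0.391 0.127] [0.529 0.415 0.142]
slide [0.0006, -0.0007, 0.116] spin -0.0003 rows 3.0
```

Descend and push towards +x.

Call:
jog_arm([
  {"gripper": 0.05,"slide": [0,0,0.04],"spin": 0},
  {"gripper": 0.05,"slide": [0,0,0.08],"spin": 0},
  {"gripper": 0.05,"slide": [0,0,0.115],"spin": 0},
  {"gripper": 0.05,"slide": [0,0,0.115],"spin": 0},
  {"gripper": 0.05,"slide": [0,0.015,0.115],"spin": 0},
  {"gripper": 0.05,"slide": [0,0.03,0.115],"spin": 0},
  {"gripper": 0.05,"slide": [0,0.045,0.115],"spin": 0},
  {"gripper": 0.05,"slide": [0,0.06,0.115],"spin": 0},
])

```text
time_s: 39.7
ee_pos: [0.5779, 0.3979, 0.3215]
eef_rot: [3.14, -0.001, 1.48]
force: [-0.9, 1.0, -1.0]
grip_width: 0.0501
grip_force: 0.6
```

Call:
jog_arm([
  {"gripper": 0.05,"slide": [0,0.015,0],"spin": 0},
  {"gripper": 0.05,"slide": [0,0.016,0],"spin": 0},
  {"gripper": 0.05,"slide": [0,0.016,0],"spin": 0},
  {"gripper": 0.05,"slide": [0,0.006,0],"spin": 0},
  {"gripper": 0.05,"slide": [0,0.006,-0.05],"spin": 0},
  {"gripper": 0.05,"slide": [0,0.006,-0.1],"spin": 0},
  {"gripper": 0.05,"slide": [0,0.006,-0.12],"spin": 0},
  {"gripper": 0.05,"slide": [0,0.006,-0.12],"spin": 0},
])

```text
time_s: 40.5
ee_pos: [0.582, 0.398, 0.4441]
eef_rot: [3.136, -0.004, 1.481]
force: [0.1, 0.6, -0.4]
grip_width: 0.0498
grip_force: 0.0
```

Run:
```python
from h import *
ball(); ball('scene')
for i in range(4): seated(i,('scene','top'))
im,d,P,k=shot('scene'); save(im,'s3.png')
```

```text
ball 509 [0.5836 0.3986 0.1368] [0.57  0.385 0.114] [0.596 0.409 0.142]
 ball 117 [0.5854 0.4014 0.1358] [0.572 0.388 0.126] [0.595 0.411 0.143]
scene seat 0 off [-0.0027  0.0012 -0.0013] lean [-0.002 -0.037] 0.0011 729
top seat 0 off [ 0.0008  0.0011 -0.    ] lean [ 0.004 -0.061] 0.0008 590
scene seat 1 off [-0.0032  0.0012 -0.0009] lean [0.026 0.012] 0.0009 436
top seat 1 off [0.0006 0.0014 0.0003] lean [-0.012 -0.037] 0.0009 618
scene seat 2 off [-0.0027  0.0013 -0.0012] lean [0.026 0.031] 0.001 770
top seat 2 off [0.0008 0.0012 0.0002] lean [-0.001 -0.004] 0.0009 577
scene seat 3 off [-0.003   0.001  -0.0008] lean [0.009 0.009] 0.001 860
top seat 3 off [0.0006 0.0013 0.0001] lean [-0.007 -0.035] 0.0009 603
```

View pics/s3.png

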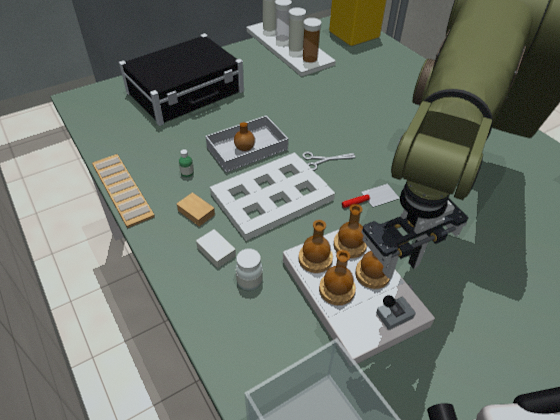

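The scene shows the rack empty, four flasks upright in their seats around (345,260), the broken one in the tray at (244,138), and the ball at (389,300) leaning to the on side. The gripper isn't touching anything.

```bash
python3 -c "
from station import workorder
print(workorder.hand_in())"
```

```text
the job is handed in; nothing more can be done
None
```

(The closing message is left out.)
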